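# Jack up one end of a desk-top plan chest and hold the jack handle down

## Task

Set the small red jack with its saddle under the yellow-painted lift point on the end rail of the grey plan chest, and pump its handle until the chest's two feet at that end stand about 15 mm off the table, so that a colleague can adjust them. The jack is worn and its load settles back a little whenever the handle comes up, so finish while holding the handle pressed right down at the bottom of its last stroke: do not let go. The chest must rest on the jack alone; do not push or lift it with the arm, keep the jack upright, and leave everything else on the table where it is.

Things in the scene. Friction and masses are not known exactly. Their poses are not given: they have to be found in the camera images.
- jack: Small red bench jack, 0.97 kg, loose on the table. Origin on the table under the middle of its body; x forward to the saddle, z up. Steel sole 64 mm wide, 14 mm high, x = -160 to 125 mm; rubber wheels at x = -145 and 105 mm, 92 mm over all. Saddle in front on a red arm, pump handle behind. Friction on the table about 0.6.
- jack_body (a point): Where to grip the jack from above: between its two red cheeks at the jack's x = 0, y = 0, 40 mm above the table. The cheeks are 48 mm over their outsides (jack's y), run from x = -90 to 40 mm, tops 58 mm above the table; nothing stands above them ahead of x = -65 mm. The jack can be slid along the table or carried.
- saddle (a point): Centre of the top face of the jack's saddle, a steel disc 38 mm across with a black face: x = 104 mm, y = 0 in the jack's frame, 58 mm above the table when the jack is down. Each full down stroke of the handle raises it about 9 mm, at most 50 mm in all; it stays level. Under load it settles back 1 to 3 mm each time the handle comes up, then holds.
- jack_handle (a joint): Angle of the pump handle: 0 raised (a return spring brings it there in under a second when let go), 0.60 rad fully down on its stop, level. Pressing it down takes 7 to 12 N at the grip without load, 10 to 20 N under the chest. The up stroke leaves the saddle where it is, but for the settling under load.
- handle_hinge (a point): Hinge of the handle, across the jack at x = -75 mm, 52 mm above the table. From here the handle runs backwards (the jack's -x), rising at 0.60 rad when raised: 212 mm long, a 14 mm steel tube with a black rubber grip of 22 mm diameter from 105 to 209 mm. It may be pressed from above with closed fingers or pinched.
- handle_grip (a point): Point on the axis of the handle's rubber grip, 165 mm from the handle's hinge.
- plan_chest: Grey desk-top plan chest, four drawers facing its +x, 8.6 kg, on a dark stand. Origin on the table below the lift point, x along the end rail. Body from y = -45 to -450 mm, x = -155 to 162 mm, 92 to 208 mm high, paper on it to 227 mm. It cannot shift; lifted at the rail it tilts about its far feet (y = -420 mm).
- lift_point (a point): Centre of the underside of the end rail (dark, 300 mm long, 30 mm wide, 20 mm high, 45 mm out from the chest), 72 mm above the table while the chest stands, in the middle of a yellow band 50 mm long painted round the rail. It rises with the chest. Axes as the chest's: the free space for the jack is on its +y side.
- chest_foot (a point): Underside of one of the two feet at the end to be lifted (chest's x = 135, y = -70 mm): its height is the clearance of both these feet over the table, 0 while the chest stands. It lies 350 mm from the tilting line, the lift point 420 mm.
- packing_a: Beech packing piece, 60 x 32 x 15 mm, lying on the table; bystander.
- packing_b: Second beech packing piece, 60 x 32 x 15 mm; bystander.
- spanner: Steel open-ended spanner lying on the table; bystander.
- tape_roll: Roll of tan tape, 96 mm across, 25 mm high; bystander.
- paint_tin: Blue paint tin, 80 mm across, 80 mm high; bystander.
- brush_jar: Glass jar of brushes, 76 mm across, brushes to about 210 mm; bystander.
- gesso_bottle: White bottle with a blue label, 68 mm across, 170 mm high; bystander.
- mug: White mug, 80 mm across, 90 mm high; bystander.

How it is judged:
By the outcome, as a careful person would: the job done as asked, in the order asked, and still so for the second after the job is handed in, while the arm keeps its last pose, push and grip.
It also fails if it takes over 64 s, if anything falls off the work surface, if the arm or the gripper's body presses on something with over 40 N, if the wrist force passes 120 N, or if a joint passes its speed limit or range.

## Robot

A 6-joint arm with a two-finger parallel gripper is mounted at the origin on the work surface. World frame = base frame: x ahead of the robot, y to its left, z up, the work surface at z = 0. Lengths are in m, angles in rad, forces in N, time in s.
With the tool pointing down it reaches from about 0.275 to 0.825 m from the base axis. Payload 4.9 kg.
Tool frame: the origin (TCP) lies on the mounting face of the last link; the fingertips stand 173 mm ahead of it and the grasp point (between the pads) lies 155 mm ahead of it; z points along the fingers, x is the direction in which the jaws open and shut, and the axes are right-handed (so a half turn about z gives the same grasp; the last joint's range is limited). The gripper opens to 85 mm and grips with 20 to 120 N. Pads are 22 mm wide; open, the fingers measure 114 mm over their backs; the gripper's body (76 mm by 85 mm) begins 54 mm behind the grasp point. The pads swing forward as they close: fully open they stand 13 mm farther back than shut.
Start: joints at [1.027, 0.326, -0.193, 1.052, 0, 1.437], TCP at [0.219, 0.504, 0.405] pointing down, gripper open.
Joint ranges: [-2.65, 2.65], [-0.97, 1.79], [-1.3, 1.35], [-1.93, 2.1], [-1.47, 1.37], [-3.14, 3.14]. Speed limits (rad/s): [2.57, 2.57, 3.14, 3.14, 3.14, 3.14].

## Interface

Orientations are given as a rotation vector (axis times angle).
In Python, from station import sense, eyes, sign_off, nets gives the robot as it stands.
- The arm moves only by the tool apply_moves, never from a script. Its argument "targets" is a list of rows, each a list of 7 numbers: the opening, from 0 (shut) to 1 (fully open), then the shift along the tool's x, y, z in cm, then the turn, a rotation vector about the tool's x, y, z in rad. In form: [[hand, dx, dy, dz, wx, wy, wz], ...]. A call has exactly 5 rows; each row is the pose to reach, as a shift and turn from the pose measured when the call began, along the tool's axes at that moment; what a row does not reach only later rows make up. A row lasts 1/12 s, in which the tool goes at most 41.7 mm and 7.16 degrees, less where a joint would pass 70% of its speed; a pose out of reach is approached as far as the arm can. A call with a gripper value outside its range is refused whole. The fingers move at their own pace and stop on an object; "force" is the grip in N (left out, the last holds). Time passes only in rows, so rows that repeat a pose let the fingers close, or fill a call up. It gives the time, the measured TCP pose, the force and the opening at its end, in the units of the state.
- sense(): the state, without advancing time (a new reading comes with each control period).
- eyes.snapshot(name): name is "scene" or "top" or "wrist"; returns the picture (480x640x3 uint8, red, green, blue); there is no depth.
- eyes.get_calibration(name): a dict with "mtx" (3x3 intrinsics, pixels), "eye" and "rotation" of the camera in the world. Camera axes: x right, y up, looking along -z (the intrinsics and any distortion apply to the point x, -y, -z); pixel columns grow to the right and rows downward; lengths in m; the calibration is good to about 2 mm. A picture is of the moment at which its call begins: read the wrist's pose just before it. get_calibration takes no time and is no camera call; for the wrist camera it gives the pose at the moment of the call.
- sign_off(): hands the job in, once; it reports no verdict.
Trained networks look in the newest picture that a camera, given by its name, has taken for a name from the list of things; names that differ only in an ending like _2 or _b are one class to them, and where a whole thing is asked for, a point or a joint stands for the part that bears it (a point fixed in the world has none). Each returns a list of dicts, best first, with "score" (0 to 1); they miss things now and then, are a little off and sometimes report something else, mostly with a low value. They report only what shows in the picture. A call takes as long as a camera call.
- nets.spot_in(camera, query): "rect" ([left, top, right, bottom] in pixels, round what is visible of it).
- nets.silhouettes(camera, query): "mask" (480x640 bool, what is visible of it) and "rect" ([left, top, right, bottom] in pixels, round what is visible of it).
- nets.landmark_of(camera, query): "centre" ([column, row] in pixels: a listed point, or the origin of a listed thing).
The state is a dict: "clock": time; "qpos": joint angles; "joint_vel": joint speeds; "tau": joint torques, N m; "eef_pos": TCP position; "orientation": TCP orientation; "force": force on the tool from outside, world axes, zero at the start; "wrist_torque": the same for the moment, N m; "opening": finger opening in m.
Only numpy, scipy, OpenCV 4.12 (cv2) and the standard library are available. Lean on these libraries where they do the work, as an engineer would, in place of code of your own. Each camera call takes 0.05 s, during which the arm holds its last target.

## Working session

There is one attempt and no reset: what is moved stays moved. The work goes in short steps, Python scripts to look and compute and a tool call to move; the robot and the scene stay as the last step left them, time stands still between calls to the robot, and variables do not carry over. Pictures are saved under pics/ and viewed, and the job is handed in when it is done.

Besides the shell and the picture viewer there is one more tool, called after "Request:" by a JSON object that holds its "api" and its "payload". apply_moves: Moves the arm, as the interface text tells. Its arguments: {"type":"object","properties":{"targets":{"type":"array","items":{"type":"array","items":{"type":"number"}}},"force":{"type":"number"}},"required":["targets"]}

```bash
ls; mkdir -p pics; cat > h.py <<'E'
import numpy as np, cv2
from scipy.spatial.transform import Rotation as R
from station import sense, eyes, sign_off, nets
def snap(cam,fn):
    im=eyes.snapshot(cam); cv2.imwrite('pics/'+fn,im[:,:,::-1]); return im
def ray(cal,uv):
    K=np.array(cal['mtx']);d=np.linalg.inv(K)@np.array([uv[0],uv[1],1.]);d=np.array([d[0],-d[1],-d[2]])
    return np.array(cal['eye']),np.array(cal['rotation'])@d
def atz(cal,uv,z):
    e,d=ray(cal,uv);return e+d*(z-e[2])/d[2]
def proj(cal,p):
    c=np.array(cal['rotation']).T@(np.array(p)-np.array(cal['eye']));q=np.array(cal['mtx'])@np.array([c[0],-c[1],-c[2]]);return q[:2]/q[2]
E
python3 - <<'E'
from h import *
print(sense())
for c in ['scene','top','wrist']:
    snap(c,c+'0.png'); cal=eyes.get_calibration(c); print(c,cal)
    for q in ['jack','jack_body','saddle','handle_hinge','handle_grip','lift_point','plan_chest','chest_foot']:
        try:
            r=nets.landmark_of(c,q); 
            print(q,[(np.round(x['centre'],1),round(x['score'],2)) for x in r[:3]])
        except Exception as e: print(q,e)
print(sense()['clock'])
E
```

```text
pics
{'clock': 0.0, 'qpos': array([ 1.02682729e+00,  3.26943629e-01, -1.93578544e-01,  1.05200519e+00,
        1.61254403e-05,  1.43657152e+00]), 'joint_vel': array([ 0.00100466,  0.00024629,  0.00056717,  0.00107079, -0.0013255 ,
        0.0005072 ]), 'tau': array([-3.70524622e-04, -4.43398833e+01,  2.62441546e+01,  1.56387384e-02,
       -2.76867058e-04,  3.45154604e-06]), 'eef_pos': array([0.21895835, 0.50422808, 0.40390374]), 'orientation': array([ 2.62630547e+00,  1.72264774e+00, -2.46312298e-03]), 'force': array([-0.19690758,  0.077771  , -0.73422338]), 'wrist_torque': array([-0.01714334,  0.01957605, -0.02452325]), 'opening': 0.08572702692749445}
scene {'mtx': array([[570.24230477,   0.        , 319.53492203],
       [  0.        , 570.24230477, 239.33772354],
       [  0.        ,   0.        ,   1.        ]]), 'eye': array([ 1.13794989, -0.643683  ,  1.07472116]), 'rotation': array([0.77196612, 0.22055569, 0.5808511 ])}
jack [(array([304.1, 261.9]), 0.67), (array([331.9, 368.3]), 0.52)]
jack_body [(array([302.1, 249. ]), 0.75)]
saddle [(array([289.9, 269.7]), 0.54), (array([
[... 696 characters left out ...]
196.6]), 0.22)]
handle_grip [(array([226.3, 275.6]), 0.64)]
lift_point [(array([430.2, 241.7]), 0.77), (array([276. , 187.5]), 0.65), (array([330.7, 184.3]), 0.33)]
plan_chest [(array([423.9, 246.9]), 0.56), (array([145.5, 277.1]), 0.21)]
chest_foot [(array([452.8, 198.1]), 0.85)]
wrist {'mtx': array([[401.70069906,   0.        , 319.82919533],
       [  0.        , 401.70069906, 243.00627255],
       [  0.        ,   0.        ,   1.        ]]), 'eye': array([0.15811656, 0.53104557, 0.37275194]), 'rotation': array([-0.23617226, -0.15343737,  1.1553421 ])}
jack []
jack_body []
saddle []
handle_hinge [(array([418.5, 359.6]), 0.17)]
handle_grip []
lift_point []
plan_chest []
chest_foot []
1.35
```

View pictures.

View pics/top0.png

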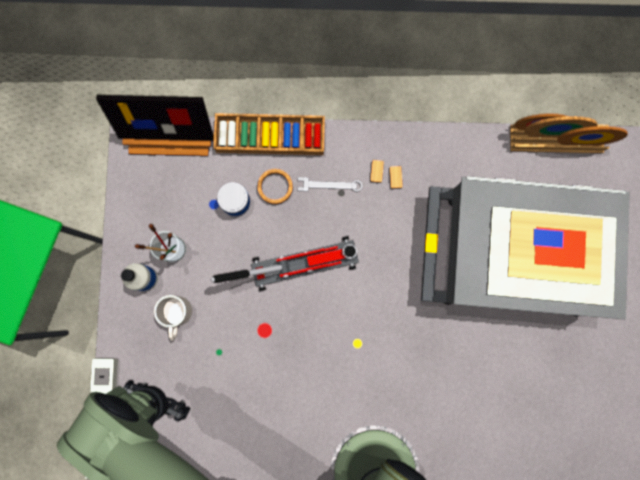

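View pics/scene0.png

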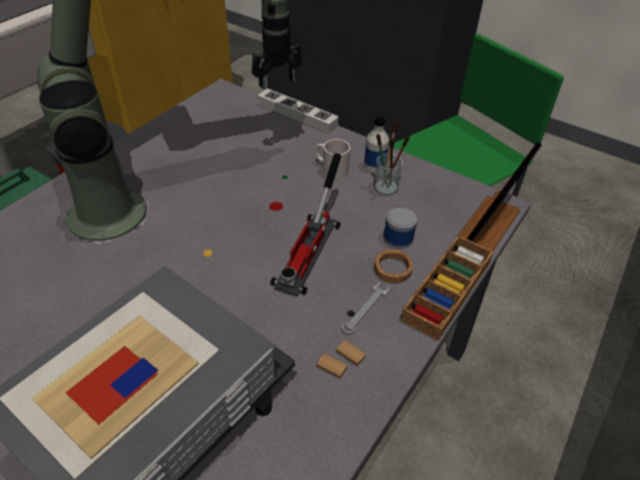

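View pics/wrist0.png

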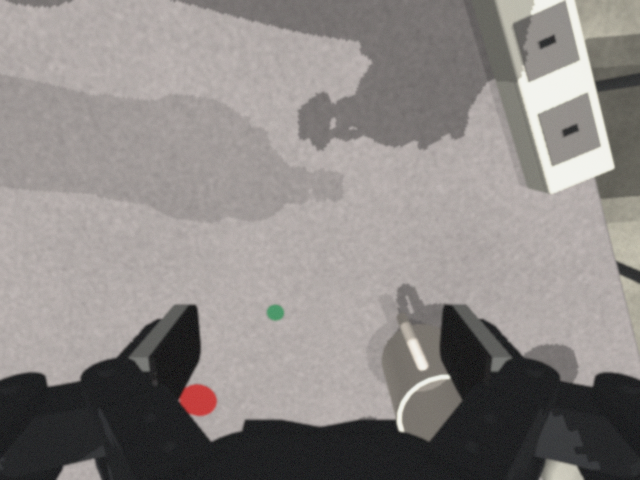

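```bash
cat >> h.py <<'E'
_g=eyes.get_calibration
def gc(c):
    k=dict(_g(c)); k['rotation']=R.from_rotvec(k['rotation']).as_matrix(); return k
E
python3 - <<'E'
from h import *
t=gc('top'); im=cv2.imread('pics/top0.png'); hsv=cv2.cvtColor(im,cv2.COLOR_BGR2HSV)
y=cv2.inRange(hsv,(22,140,140),(35,255,255)); n,l,s,c=cv2.connectedComponentsWithStats(y)
for i in range(1,n):
    if s[i,4]>30:
        rr=cv2.minAreaRect(np.argwhere(l==i)[:,::-1].astype(np.float32)); print(s[i],c[i],rr,atz(t,c[i],.092))
for nm,p,z in [('jack',(310.9,261.8),0),('body',(310.5,260),.04),('saddle',(347.3,249.2),.058),('saddlepic',(348.5,250.5),.058),('hinge',(282.6,269.1),.052),('grip',(226.3,275.6),.052+.165*np.sin(.6)),('foot',(452.8,198.1),0),('red',(264.5,330.5),0)]:
    print(nm,atz(t,p,z).round(4))
for nm,p in [('railend',(434,188)),('railend2',(427,301))]: print(nm,atz(t,p,.092).round(4))
for nm,a in dict(pka=(377,171),pkb=(396,178),tape=(275,186),tin=(233,198),jar=(165,248),gesso=(140,278),mug=(171,312),span=(303,184),span2=(360,186)).items(): print(nm,atz(t,a,.02).round(3))
s=gc('scene')
for nm,p,z in [('saddle',(289.5,271),.058),('body',(302,249),.04),('hinge',(313.3,225.6),.052),('grip',(332,173),.145)]:print(nm,atz(s,p,z).round(4))
for q in (t,im,255):break
e=cv2.resize(im[170:320,200:460],None,fx=3,fy=3,interpolation=cv2.INTER_CUBIC); cv2.imwrite('pics/crop.png',e)
E
```

```text
[262 121   8  26 168] [265.22619048 133.91071429] ((265.5, 133.5), (25.0, 7.0), 90.0) [0.87426535 0.30226448 0.092     ]
[271 122   7  25 170] [274.01764706 134.06470588] ((274.0, 134.0), (24.0, 6.0), 90.0) [0.87436761 0.27910454 0.092     ]
[425 233  13  20 237] [431.02953586 242.78059072] ((431.0, 242.5), (19.0, 12.0), 90.0) [ 0.59432621 -0.13492859  0.092     ]
[353 339   9   9  53] [357.13207547 343.22641509] ((357.10003662109375, 343.2000427246094), (7.602630138397217, 7.155416965484619), 63.43495178222656) [0.33433337 0.05360858 0.092     ]
jack [0.5459 0.1753 0.    ]
body [0.5476 0.1763 0.04  ]
saddle [0.5767 0.0798 0.058 ]
saddlepic [0.5733 0.0766 0.058 ]
hinge [0.5212 0.2493 0.052 ]
grip [0.4965 0.3834 0.1452]
foot [ 0.7303 -0.2137  0.    ]
red [0.3585 0.2962 0.    ]
railend [ 0.7387 -0.1431  0.092 ]
railend2 [ 0.4442 -0.1241  0.092 ]
pka [ 0.798 -0.001  0.02 ]
pkb [ 0.779 -0.053  0.02 ]
tape [0.75  0.277 0.02 ]
tin [0.714 0.391 0.02 ]
jar [0.574 0.569 0.02 ]
gesso [0.492 0.631 0.02 ]
mug [0.403 0.544 0.02 ]
span [0.757 0.201 0.02 ]
span2 [0.755 0.045 0.02 ]
saddle [0.5733 0.0823 0.058 ]
body [0.544  0.1737 0.04  ]
hinge [0.5247 0.2507 0.052 ]
grip [0.5044 0.363  0.145 ]
```

View pics/crop.png

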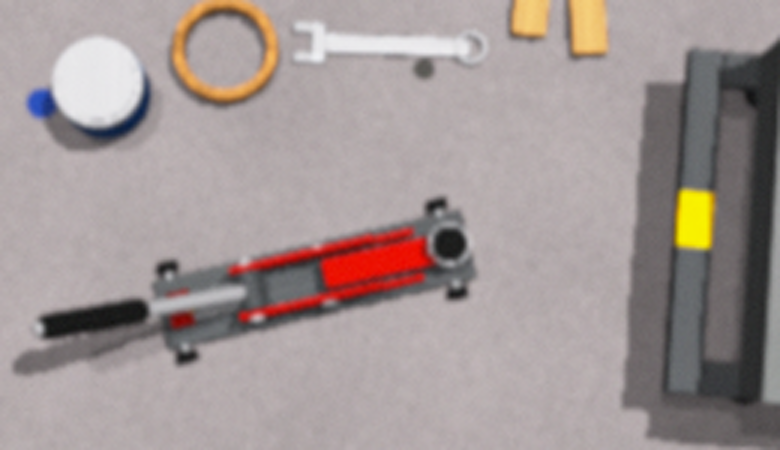

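```bash
cat >> h.py <<'E'
def down(ang): # tool pointing down with tool x at world angle ang(deg)
    a=np.radians(ang); x=np.array([np.cos(a),np.sin(a),0]); z=np.array([0,0,-1.]); return np.stack([x,np.cross(z,x),z],1)
def plan(pos,ang):
    s=sense(); M=R.from_rotvec(s['orientation']).as_matrix(); T=M.T@(np.array(pos)-s['eef_pos'])*100
    w=R.from_matrix(M.T@down(ang)).as_rotvec(); print('clock',round(s['clock'],2),'pos',s['eef_pos'].round(4),'F',s['force'].round(1),'op',round(s['opening'],4)); print('shift cm',T.round(2),'turn',w.round(3)); return T,w
E
python3 - <<'E'
from h import *
plan((.545,.178,.33),16.8)
E
```

```text
clock 1.35 pos [0.2191 0.5045 0.4047] F [-0.7  0.2 -0.6] op 0.0854
shift cm [-16.96  42.9    7.47] turn [ 0.    -0.     0.868]
```

Request:
{"api": "apply_moves", "payload": {"targets": [[1,-17,42.9,7.5,0,0,0.868],[1,-17,42.9,7.5,0,0,0.868],[1,-17,42.9,7.5,0,0,0.868],[1,-17,42.9,7.5,0,0,0.868],[1,-17,42.9,7.5,0,0,0.868]]}}

```text
clock: 1.77
eef_pos: [0.3652, 0.3575, 0.3712]
orientation: [-3.031, -0.824, -0.001]
force: [0.7, 1.2, 1.3]
opening: 0.0857
```

```bash
python3 - <<'E'
from h import *
plan((.545,.178,.33),16.8)
E
```

```text
clock 1.77 pos [0.3652 0.3575 0.3712] F [0.7 1.2 1.3] op 0.0857
shift cm [ 6.42 24.58  4.12] turn [-0.    -0.001  0.237]
```

Request:
{"api": "apply_moves", "payload": {"targets": [[1,6.4,24.6,4.1,0,0,0.237],[1,6.4,24.6,4.1,0,0,0.237],[1,6.4,24.6,4.1,0,0,0.237],[1,6.4,24.6,4.1,0,0,0.237],[1,6.4,24.6,4.1,0,0,0.237]]}}

```text
clock: 2.18
eef_pos: [0.5107, 0.2114, 0.3381]
orientation: [-3.107, -0.459, -0.002]
force: [1.2, 1.0, 0.2]
opening: 0.0852
```

```bash
python3 - <<'E'
from h import *
c=gc('wrist'); snap('wrist','w1.png')
for q,z in [('jack_body',.04),('saddle',.058),('handle_hinge',.052),('lift_point',.072)]:
    for x in nets.landmark_of('wrist',q)[:2]: print(q,np.round(x['centre'],1),round(x['score'],2),atz(c,x['centre'],z).round(4))
plan((.545,.178,.195),16.8)
E
```

```text
jack_body [351.2 288.1] 0.81 [0.5436 0.1803 0.04  ]
jack_body [349.4 273.9] 0.42 [0.5391 0.1901 0.04  ]
saddle [347.3 431.8] 0.57 [0.5723 0.0785 0.058 ]
handle_hinge [367.8 192.1] 0.63 [0.5311 0.2495 0.052 ]
clock 2.43 pos [0.5093 0.213  0.338 ] F [ 0.1 -0.5 -0.4] op 0.0853
shift cm [ 2.41  4.39 14.3 ] turn [-0.001  0.    -0.   ]
```

View pics/w1.png

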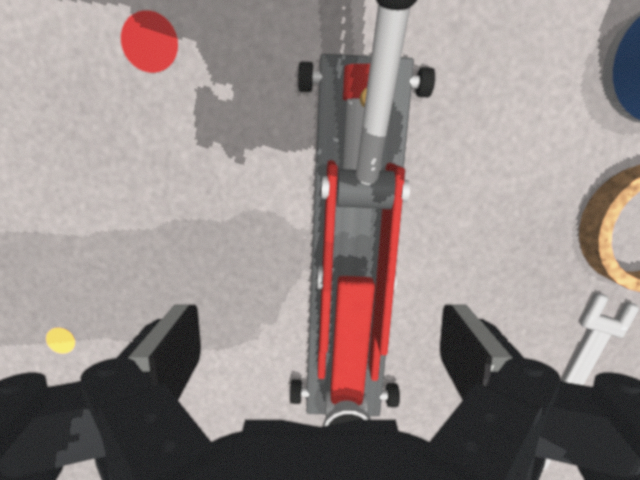

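```bash
python3 - <<'E'
from h import *
c=gc('wrist')
P=[atz(c,p,.016)[:2] for p in [(305,76),(427,81),(296,391),(392,395)]]
r=(P[0]+P[1])/2; f=(P[2]+P[3])/2; d=f-r; print(np.round(P,4),r,f,np.linalg.norm(d),np.degrees(np.arctan2(d[1],d[0])), 'origin',r+d/np.linalg.norm(d)*.145)
l=(P[1]-P[0]); print(np.degrees(np.arctan2(l[1],l[0])),np.linalg.norm(l))
E
```

```text
[[0.4694 0.3094]
 [0.549  0.3302]
 [0.5307 0.0729]
 [0.6085 0.0925]] [0.50921316 0.31977698] [0.5696154  0.08268603] 0.2446641553191113 -75.70714530910293 origin [0.5450105  0.17926523]
14.662462297417106 0.08229156365642577
```

Request:
{"api": "apply_moves", "payload": {"targets": [[1,2.4,4.3,0,0,0,0.04],[1,2.4,4.3,2.5,0,0,0.04],[1,2.4,4.3,6.5,0,0,0.04],[1,2.4,4.3,10,0,0,0.04],[1,2.4,4.3,10,0,0,0.04]]}}

```text
clock: 2.85
eef_pos: [0.5406, 0.1795, 0.2322]
orientation: [-3.116, -0.399, 0.018]
force: [-0.7, -0.6, 0.2]
opening: 0.0852
```

```bash
python3 - <<'E'
from h import *
c=gc('wrist'); snap('wrist','w2.png')
plan((.545,.179,.195),14.5)
E
```

```text
clock 2.9 pos [0.5417 0.1797 0.2353] F [-0.7 -0.7  0.5] op 0.0852
shift cm [0.33 0.16 4.03] turn [-0.001  0.008  0.002]
```

View pics/w2.png

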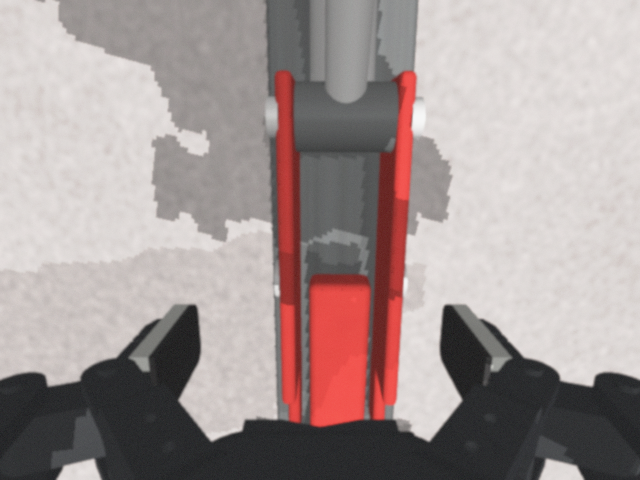

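Request:
{"api": "apply_moves", "payload": {"targets": [[1,0.5,0.2,1.5,0,0,0.02],[1,0.5,0.2,3.0,0,0,0.02],[1,0.5,0.2,4.0,0,0,0.02],[1,0.5,0.2,4.0,0,0,0.02],[1,0.5,0.2,4.0,0,0,0.02]]}}

```text
clock: 3.32
eef_pos: [0.5469, 0.1797, 0.1966]
orientation: [-3.119, -0.37, 0.012]
force: [-0.3, -0.1, -0.3]
opening: 0.0853
```

```bash
python3 - <<'E'
from h import *
snap('wrist','w3.png')
plan((.545,.179,.195),14.5)
E
```

```text
clock 3.37 pos [0.5472 0.1796 0.1968] F [ 0.3  0.7 -0.2] op 0.0852
shift cm [-0.22  0.01  0.19] turn [-0.001  0.007 -0.017]
```

View pics/w3.png

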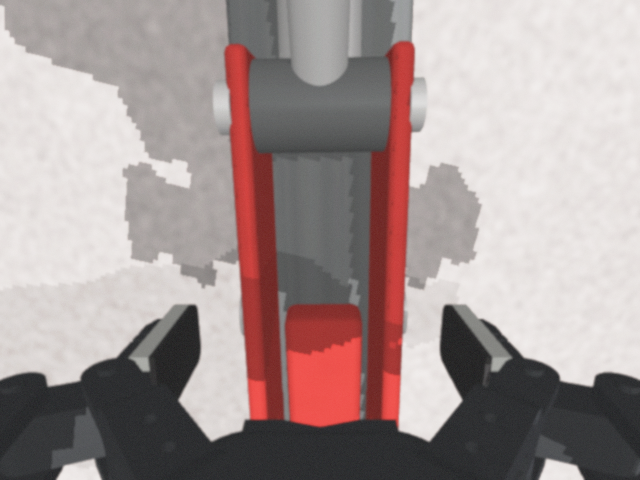

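Request:
{"api": "apply_moves", "payload": {"targets": [[0.45,0,0,0.15,0,0,0],[0.3,0,0,0.15,0,0,0],[0.3,0,0,0.15,0,0,0],[0.3,0,0,0.15,0,0,0],[0.3,0,0,0.15,0,0,0]], "force": 70}}

```text
clock: 3.78
eef_pos: [0.5477, 0.1797, 0.1964]
orientation: [-3.119, -0.37, 0.007]
force: [-1.3, -0.5, 6.0]
opening: 0.0473
```

```bash
python3 - <<'E'
from h import *
snap('top','t2.png'); snap('wrist','w4.png')
plan((.601,-.033,.196),-3.7)
E
```

```text
clock 3.88 pos [0.5477 0.1797 0.1965] F [-0.9  0.4  6.2] op 0.0474
shift cm [2.000e-01 2.193e+01 2.000e-02] turn [-0.001  0.005  0.301]
```

View pics/w4.png

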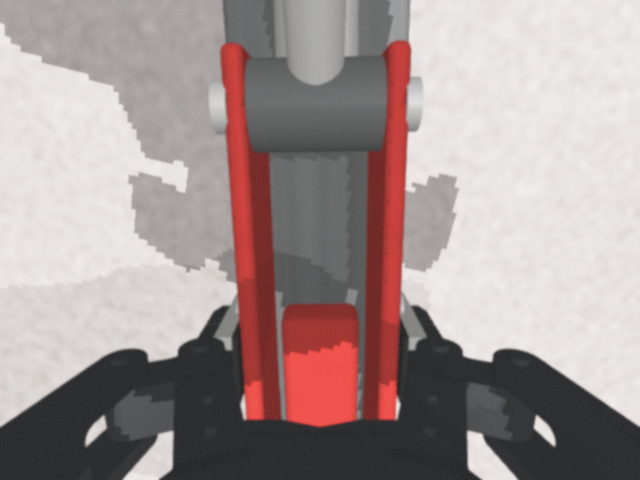

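View pics/t2.png

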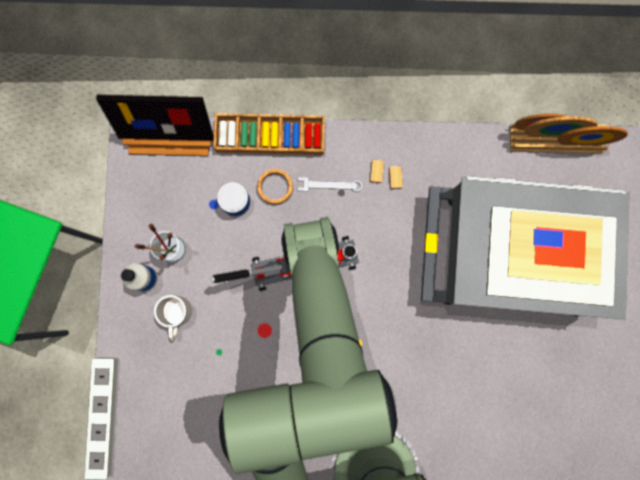

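Request:
{"api": "apply_moves", "payload": {"targets": [[0.3,0,0,-0.35,0,0,0],[0.3,0.6,3.3,-0.35,0,0,0.08],[0.3,1.2,6.8,-0.35,0,0,0.16],[0.3,1.9,10.5,-0.35,0,0,0.24],[0.3,2.5,14.3,-0.35,0,0,0.3]]}}

```text
clock: 4.3
eef_pos: [0.6047, 0.0456, 0.1981]
orientation: [3.139, -0.104, -0.014]
force: [0.1, 0.1, -9.4]
opening: 0.0473
```

Request:
{"api": "apply_moves", "payload": {"targets": [[0.3,0,0,0,0,0,0],[0.3,0,0,0,0,0,0],[0.3,0,0,0,0,0,0],[0.3,0,0,0,0,0,0],[0.3,0,0,0,0,0,0]]}}

```text
clock: 4.72
eef_pos: [0.6038, 0.0464, 0.1974]
orientation: [3.139, -0.102, -0.017]
force: [-0.8, -0.4, -8.2]
opening: 0.0471
```

```bash
python3 - <<'E'
from h import *
snap('top','t3.png');t=gc('top'); 
for q,z in [('saddle',.060),('handle_grip',.147),('lift_point',.072)]:
    for x in nets.landmark_of('top',q)[:2]: print(q,np.round(x['centre'],1),round(x['score'],2),atz(t,x['centre'],z).round(4))
snap('scene','s3.png');t=gc('scene'); 
for q,z in [('saddle',.060),('handle_hinge',.054),('handle_grip',.147)]:
    for x in nets.landmark_of('scene',q)[:2]: print(q,np.round(x['centre'],1),round(x['score'],2),atz(t,x['centre'],z).round(4))
plan((.601,-.033,.196),-3.7)
im=cv2.imread('pics/t3.png');cv2.imwrite('pics/t3c.png',cv2.resize(im[170:320,260:460],None,fx=4,fy=4,interpolation=cv2.INTER_CUBIC))
E
```

```text
saddle [402.5 242.2] 0.58 [ 0.5979 -0.0657  0.06  ]
saddle [330.6 182.8] 0.21 [0.7535 0.1269 0.06  ]
lift_point [428.7 239.2] 0.97 [ 0.6059 -0.1328  0.072 ]
saddle [259.9 311.7] 0.53 [ 0.5941 -0.0559  0.06  ]
handle_hinge [332.3 369.2] 0.64 [ 0.8069 -0.0823  0.054 ]
handle_hinge [308.1 266.2] 0.55 [0.5983 0.1241 0.054 ]
handle_grip [346.1 209.4] 0.66 [0.6135 0.2619 0.147 ]
handle_grip [332.  365.6] 0.2 [ 0.8322 -0.1272  0.147 ]
clock 5.12 pos [0.6044 0.0459 0.1978] F [-0.3 -0.3 -8.5] op 0.0468
shift cm [0.18 7.9  0.19] turn [ 0.001  0.009 -0.001]
```

View pics/t3c.png

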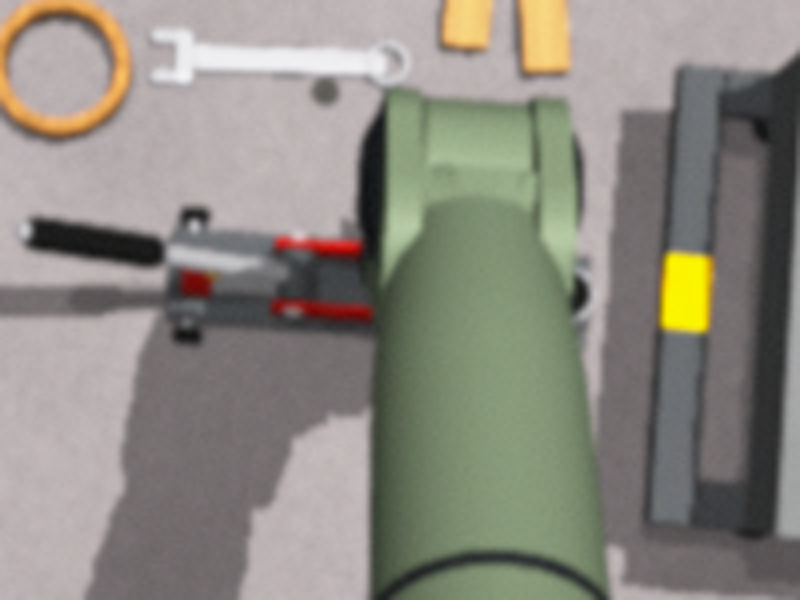

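View pics/s3.png

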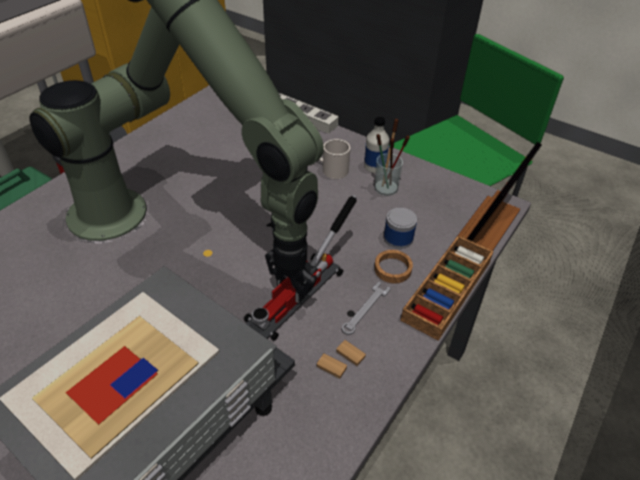

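```bash
python3 - <<'E'
from h import *
t=gc('top');s=gc('scene')
print('saddle top',atz(t,(400.9,243.5),.060),'scene',atz(s,(261,314),.060))
im=cv2.imread('pics/t3.png')
# yellow band corners in crop -> px
for p in [(663,253),(712,253),(661,331),(710,331)]: print(p,atz(t,(260+p[0]/4,170+p[1]/4),.092).round(4))
lp=np.array([.594,-.137]); 
for p in [(.594,-.1215,.092),(.594,-.1525,.092),(.594,-.1215,.072),(.569,-.137,.092),(.619,-.137,.092)]: print(p,(proj(t,p)-[260,170])*4)
e=cv2.resize(cv2.imread('pics/s3.png')[220:370,180:380],None,fx=4,fy=4,interpolation=cv2.INTER_CUBIC);cv2.imwrite('pics/s3c.png',e)
E
```

```text
saddle top [ 0.5944114 -0.0614665  0.06     ] scene [ 0.60018863 -0.05946268  0.06      ]
(663, 253) [ 0.6189 -0.1213  0.092 ]
(712, 253) [ 0.6196 -0.1531  0.092 ]
(661, 331) [ 0.5681 -0.1199  0.092 ]
(710, 331) [ 0.5687 -0.1516  0.092 ]
(0.594, -0.1215, 0.092) [663.41660904 291.20928191]
(0.594, -0.1525, 0.092) [711.20413595 292.16498664]
(0.594, -0.1215, 0.072) [657.71425149 294.49839973]
(0.569, -0.137, 0.092) [687.43284773 330.15184526]
(0.619, -0.137, 0.092) [687.193255   253.36657186]
```

View pics/s3c.png

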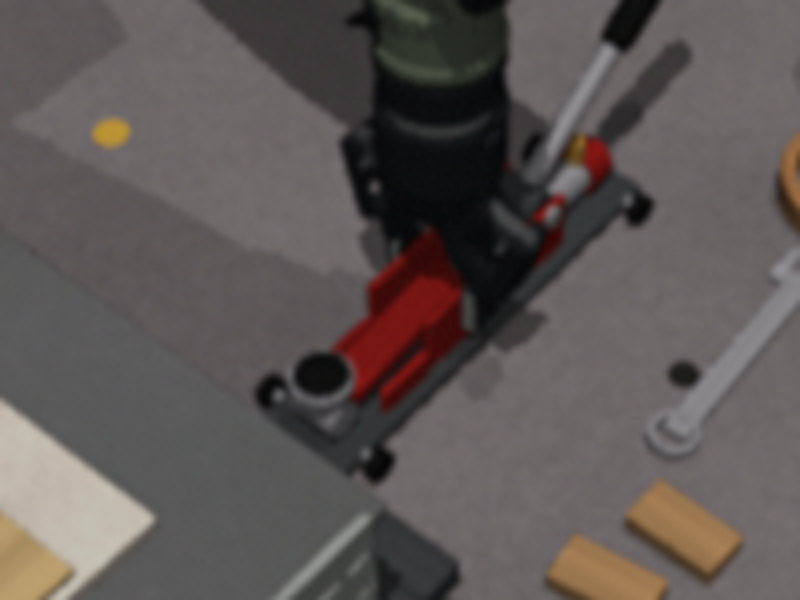

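Request:
{"api": "apply_moves", "payload": {"targets": [[0.3,0.0,2,0,0,0,0],[0.3,0.1,4,0,0,0,0],[0.3,0.2,6,0,0,0,0],[0.3,0.2,7.6,0,0,0,0],[0.3,0.2,7.6,0,0,0,0]]}}

```text
clock: 5.53
eef_pos: [0.6015, -0.0331, 0.198]
orientation: [3.136, -0.108, -0.014]
force: [0.0, 0.3, -8.8]
opening: 0.0471
```

```bash
python3 - <<'E'
from h import *
snap('top','t4.png');t=gc('top'); 
for q,z in [('handle_hinge',.054),('handle_grip',.147),('lift_point',.072)]:
    for x in nets.landmark_of('top',q)[:2]: print(q,np.round(x['centre'],1),round(x['score'],2),atz(t,x['centre'],z).round(4))
snap('wrist','w5.png')
plan((.601,-.033,.196),-3.7)
im=cv2.imread('pics/t4.png');cv2.imwrite('pics/t4c.png',cv2.resize(im[170:320,260:460],None,fx=4,fy=4,interpolation=cv2.INTER_CUBIC))
E
```

```text
handle_hinge [362.1 241.7] 0.66 [0.5978 0.0406 0.054 ]
handle_hinge [309.3 230.7] 0.26 [0.6243 0.1811 0.054 ]
handle_grip [453.9 198.6] 0.74 [ 0.7013 -0.1822  0.147 ]
handle_grip [310.5 229.5] 0.56 [0.6155 0.1775 0.147 ]
lift_point [390.7 244.6] 0.62 [ 0.5897 -0.033   0.072 ]
clock 5.78 pos [ 0.6013 -0.0294  0.1978] F [-0.2 -0.2 -9.8] op 0.0471
shift cm [-0.    0.36  0.18] turn [ 0.001  0.01  -0.   ]
```

View pics/t4c.png

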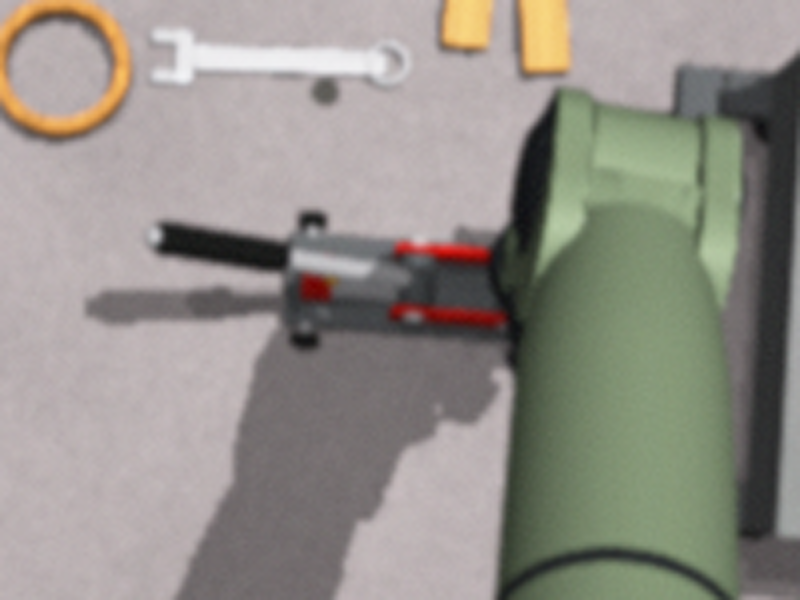

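View pics/w5.png

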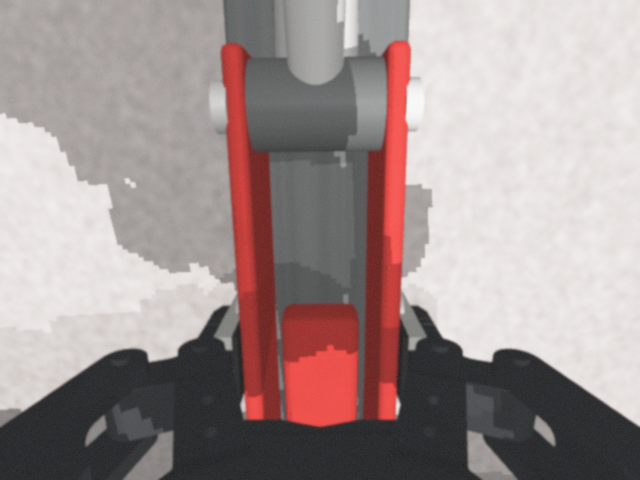

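```bash
python3 - <<'E'
from h import *
t=gc('top')
P=[atz(t,(260+a/4,170+b/4),.019)[:2] for a,b in [(312,221),(305,339)]]
m=(P[0]+P[1])/2;d=P[0]-P[1];h=np.array([-abs(d[1])*np.sign(-d[1])*0,0]);a=np.degrees(np.arctan2(d[1],d[0]));print(P,m,a)
hd=np.array([np.cos(np.radians(a-90)),np.sin(np.radians(a-90))]);print('saddle from rear wheels',m+hd*.249,'with -93.7',m+.249*np.array([-.0645,-.998]))
E
```

```text
[array([0.64533007, 0.10372566]), array([0.5648824 , 0.10723392])] [0.60510624 0.10547979] -2.497035614722423
saddle from rear wheels [ 0.59425788 -0.14328378] with -93.7 [ 0.58904574 -0.14302221]
```

Request:
{"api": "apply_moves", "payload": {"targets": [[0.3,0.1,0.05,0.15,0,0,0],[0.3,0.1,0.05,0.25,0,0,0],[0.3,0.1,0.05,0.3,0,0,0],[0.3,0.1,0.05,0.3,0,0,0],[0.3,0.1,0.05,0.3,0,0,0]]}}

```text
clock: 6.2
eef_pos: [0.602, -0.0293, 0.1966]
orientation: [3.14, -0.1, -0.015]
force: [-6.0, -0.3, 6.2]
opening: 0.0469
```

Request:
{"api": "apply_moves", "payload": {"targets": [[0.6,0,0,0,0,0,0],[1,0,0,0,0,0,0],[1,0,0,0,0,0,0],[1,0,0,-0.5,0,0,0],[1,0,0,-4,0,0,0]]}}

```text
clock: 6.62
eef_pos: [0.6, -0.0288, 0.2321]
orientation: [-3.138, 0.099, 0.029]
force: [-0.2, -0.5, -0.3]
opening: 0.0858
```

```bash
python3 - <<'E'
from h import *
snap('wrist','w6.png'); 
plan((.606,.05,.33),-3.7)
E
```

```text
clock 6.67 pos [ 0.6036 -0.0293  0.2418] F [1.9 0.1 5.4] op 0.0857
shift cm [-0.32 -7.92 -8.82] turn [0.001 0.006 0.001]
```

View pics/w6.png

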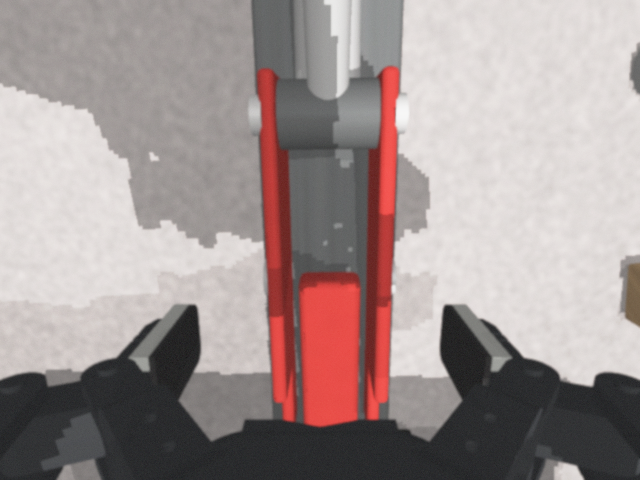

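Request:
{"api": "apply_moves", "payload": {"targets": [[1,0,0,-4,0,0,0],[1,0,0,-8,0,0,0],[0.3,0,0,-12,0,0,0],[0,0,-2,-15.8,0,0,0],[0,0,-4,-15.8,0,0,0]], "force": 40}}

```text
clock: 7.08
eef_pos: [0.6093, 0.01, 0.4093]
orientation: [3.138, -0.103, 0.014]
force: [1.8, 0.3, 0.5]
opening: 0.052
```

```bash
python3 - <<'E'
from h import *
plan((.6165,.193,.39),-3.7)
E
```

```text
clock 7.08 pos [0.6093 0.01   0.4093] F [1.8 0.3 0.5] op 0.052
shift cm [ -0.5  -18.31   1.91] turn [ 0.001 -0.009 -0.001]
```

Request:
{"api": "apply_moves", "payload": {"targets": [[0,-0.5,-18.3,1,0,0,0],[0,-0.5,-18.3,1.9,0,0,0],[0,-0.5,-18.3,1.9,0,0,0],[0,-0.5,-18.3,1.9,0,0,0],[0,-0.5,-18.3,1.9,0,0,0]]}}

```text
clock: 7.5
eef_pos: [0.616, 0.1978, 0.3905]
orientation: [-3.139, 0.095, -0.016]
force: [-0.4, -0.5, -0.2]
opening: 0.0003
```

```bash
python3 - <<'E'
from h import *
snap('top','t5.png'); snap('wrist','w7.png'); snap('scene','s5.png')
plan((.6165,.193,.345),-3.7)
im=cv2.imread('pics/t5.png');cv2.imwrite('pics/t5c.png',cv2.resize(im[170:320,260:460],None,fx=4,fy=4,interpolation=cv2.INTER_CUBIC))
im=cv2.imread('pics/s5.png');cv2.imwrite('pics/s5c.png',cv2.resize(im[220:430,160:400],None,fx=3,fy=2.8,interpolation=cv2.INTER_CUBIC))
E
```

```text
clock 7.65 pos [0.6163 0.1943 0.3902] F [ 0.2 -0.4 -0.8] op -0.0
shift cm [-0.02  0.12  4.52] turn [ 0.001 -0.009  0.002]
```

View pics/t5c.png

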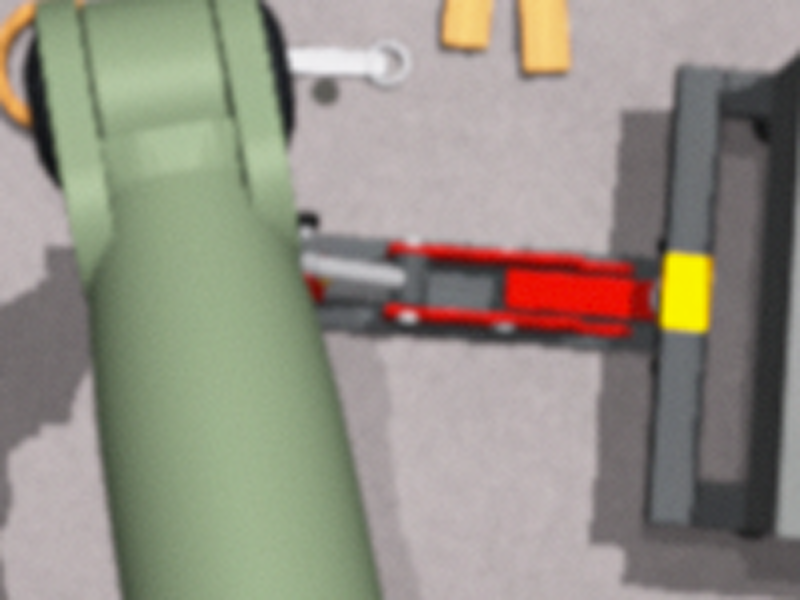

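View pics/w7.png

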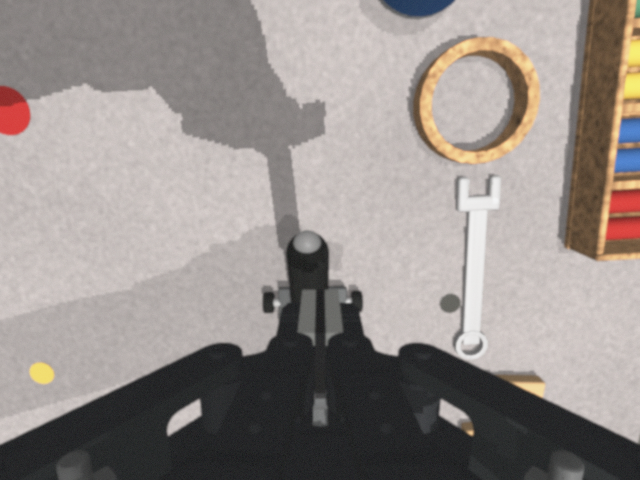

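View pics/s5.png

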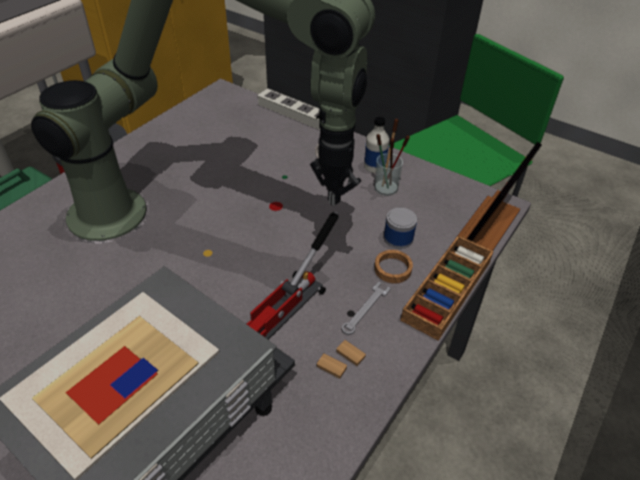

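Request:
{"api": "apply_moves", "payload": {"targets": [[0,-0.5,0,2,0,0,0],[0,-0.5,0,4,0,0,0],[0,-0.5,0,5.5,0,0,0],[0,-0.5,0,7,0,0,0],[0,-0.5,0,8.5,0,0,0]]}}

```text
clock: 8.07
eef_pos: [0.6133, 0.1929, 0.3073]
orientation: [-3.14, 0.102, -0.022]
force: [-1.4, 2.7, 11.9]
opening: -0.0001
```

```bash
python3 - <<'E'
from h import *
snap('scene','s6.png'); snap('wrist','w8.png')
print(sense()['wrist_torque'])
plan((.6165,.193,.236),-3.7)
im=cv2.imread('pics/s6.png');cv2.imwrite('pics/s6c.png',cv2.resize(im[130:340,220:420],None,fx=3,fy=2.8,interpolation=cv2.INTER_CUBIC))
E
```

```text
[-0.26869977 -0.30382572  0.0195824 ]
clock 8.17 pos [0.6129 0.1923 0.3052] F [ 2.  -1.   4.2] op -0.0
shift cm [ 0.27 -0.1   6.93] turn [ 0.002 -0.011 -0.001]
```

View pics/s6c.png

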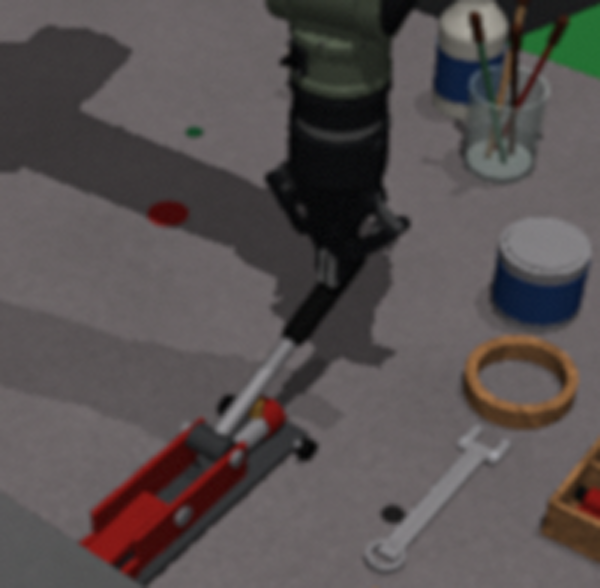

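View pics/w8.png

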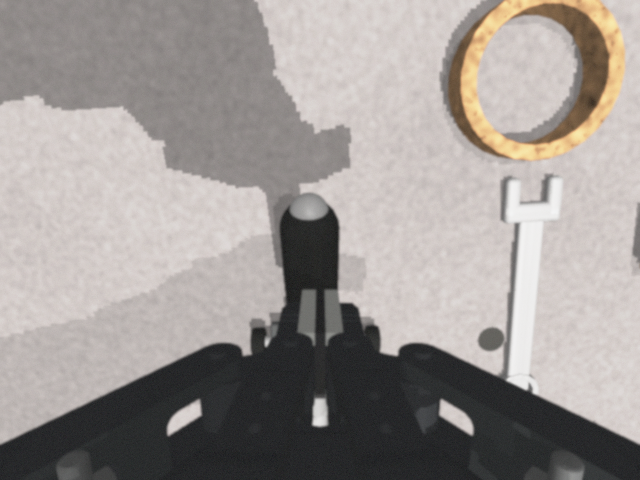

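Request:
{"api": "apply_moves", "payload": {"targets": [[0,0,0,-2,0,0,0],[0,0,0,-4.5,0,0,0],[0,-0.4,0,-4.5,0,0,0],[0,-0.4,0,-4,0,0,0],[0,-0.4,0,-4,0,0,0]]}}

```text
clock: 8.58
eef_pos: [0.6083, 0.1915, 0.3445]
orientation: [3.137, -0.105, 0.016]
force: [-0.6, -0.6, 0.5]
opening: -0.0003
```

```bash
python3 - <<'E'
from h import *
snap('wrist','w9.png')
plan((.609,.193,.236),-3.7)
E
```

```text
clock 8.63 pos [0.6082 0.1917 0.3442] F [ 1.2 -1.   1.4] op 0.0001
shift cm [-0.04 -0.17 10.82] turn [ 0.003 -0.01  -0.002]
```

View pics/w9.png

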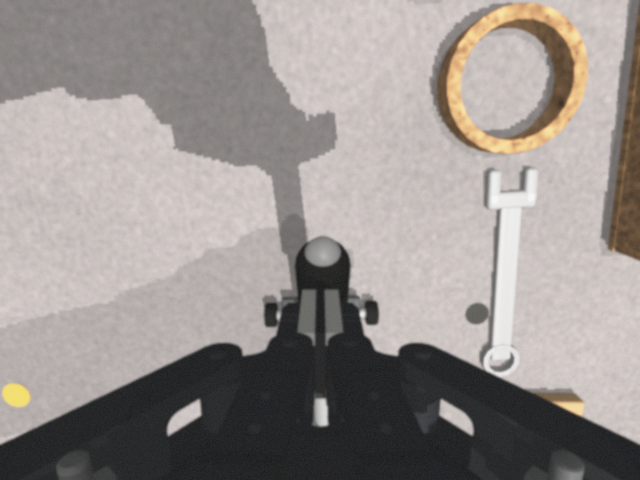

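Request:
{"api": "apply_moves", "payload": {"targets": [[0,0,0,1.5,0,0,0],[0,0,0,3.5,0,0,0],[0,0,0,5.5,0,0,0],[0,0,0,7.5,0,0,0],[0,0,0,9.3,0,0,0]]}}

```text
clock: 9.05
eef_pos: [0.6103, 0.1929, 0.2527]
orientation: [-3.136, 0.103, -0.022]
force: [-1.8, 10.5, 17.3]
opening: 0.0001
```

```bash
python3 - <<'E'
from h import *
print(sense()['wrist_torque'])
plan((.6165,.193,.236),-3.7)
E
```

```text
[2.31026386 0.4002667  0.02300765]
clock 9.05 pos [0.6103 0.1929 0.2527] F [-1.8 10.5 17.3] op 0.0001
shift cm [ 0.59 -0.04  1.68] turn [-0.005 -0.014 -0.001]
```

Request:
{"api": "apply_moves", "payload": {"targets": [[0,0,-0.3,1.0,0,0,0],[0,0,-0.5,1.8,0,0,0],[0,0,-0.5,2.2,0,0,0],[0,0,-0.5,2.2,0,0,0],[0,0,-0.5,2.2,0,0,0]]}}

```text
clock: 9.47
eef_pos: [0.611, 0.1968, 0.2334]
orientation: [-3.139, 0.105, -0.024]
force: [-6.6, -5.4, 24.0]
opening: 0.0002
```

```bash
python3 - <<'E'
from h import *
snap('top','t6.png'); snap('scene','s7.png')
plan((.611,.208,.236),-3.7)
im=cv2.imread('pics/t6.png');cv2.imwrite('pics/t6c.png',cv2.resize(im[170:320,260:460],None,fx=4,fy=4,interpolation=cv2.INTER_CUBIC))
im=cv2.imread('pics/s7.png');cv2.imwrite('pics/s7c.png',cv2.resize(im[150:450,160:420],None,fx=3,fy=2,interpolation=cv2.INTER_CUBIC))
E
```

```text
clock 9.57 pos [0.611  0.1967 0.2334] F [-7.5 -4.8 22.8] op 0.0001
shift cm [-0.07 -1.12 -0.26] turn [-0.002 -0.015 -0.002]
```

View pics/t6c.png

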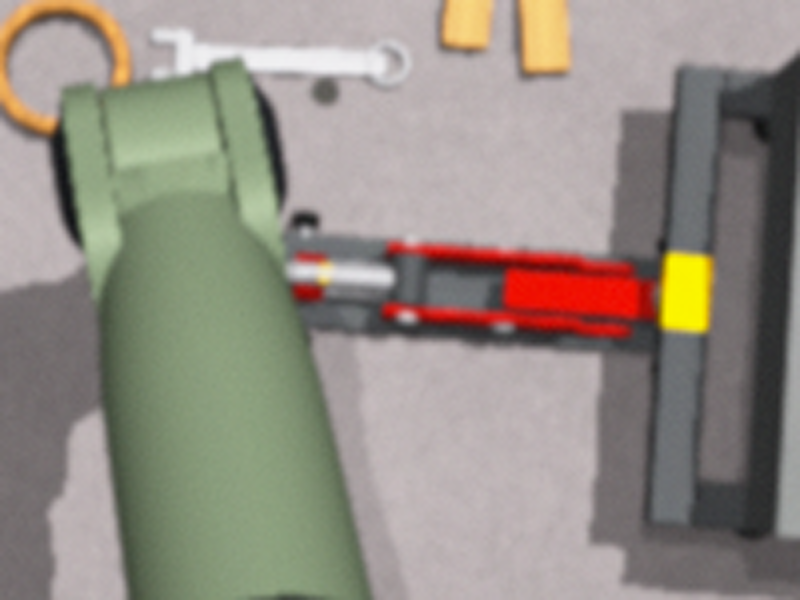

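View pics/s7c.png

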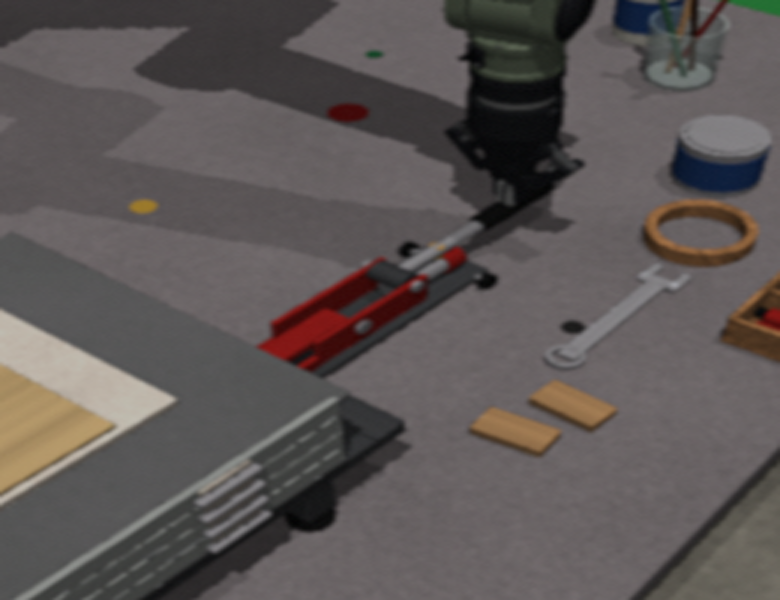

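Request:
{"api": "apply_moves", "payload": {"targets": [[0,0,0.5,-4,0,0,0],[0,-0.2,1.1,-8,0,0,0],[0,-0.3,1.6,-11,0,0,0],[0,-0.3,1.6,-11.5,0,0,0],[0,-0.3,1.6,-11.5,0,0,0]]}}

```text
clock: 9.98
eef_pos: [0.6059, 0.1805, 0.3505]
orientation: [-3.138, 0.106, -0.03]
force: [-0.0, -0.0, -0.6]
opening: 0.0003
```

Request:
{"api": "apply_moves", "payload": {"targets": [[0,0,0,0,0,0,0],[0,0,0,0,0,0,0],[0,0,0,0,0,0,0],[0,0,0,0,0,0,0],[0,0,0,0.5,0,0,0]]}}

```text
clock: 10.4
eef_pos: [0.6061, 0.1806, 0.3449]
orientation: [-3.138, 0.106, -0.029]
force: [0.0, 0.3, -0.0]
opening: 0.0002
```

```bash
python3 - <<'E'
from h import *
snap('wrist','w10.png')
plan((.611,.208,.2345),-3.7)
E
```

```text
clock 10.45 pos [0.6057 0.1805 0.3435] F [-0.7  0.2 -1.3] op -0.0001
shift cm [ 0.15 -2.75 10.91] turn [-0.002 -0.017 -0.003]
```

View pics/w10.png

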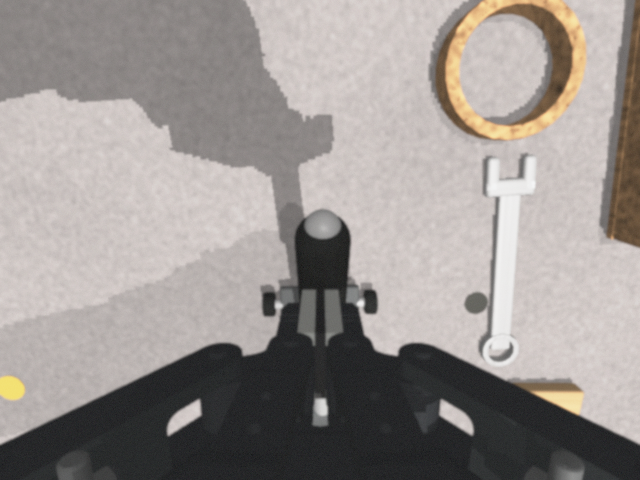

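Request:
{"api": "apply_moves", "payload": {"targets": [[0,0,0,1.2,0,0,0],[0,0,-1.2,3.3,0,0,0],[0,0,-2.1,5.6,0,0,0],[0,0,-2.5,8.0,0,0,0],[0,0.1,-2.8,10.0,0,0,0]]}}

```text
clock: 10.87
eef_pos: [0.6105, 0.2114, 0.2453]
orientation: [-3.13, 0.101, -0.03]
force: [-8.0, 7.7, 18.7]
opening: -0.0003
```

```bash
python3 - <<'E'
from h import *
plan((.608,.208,.2330),-3.7)
E
```

```text
clock 10.87 pos [0.6105 0.2114 0.2453] F [-8.   7.7 18.7] op -0.0003
shift cm [-0.25  0.37  1.22] turn [-0.011 -0.019 -0.   ]
```

Request:
{"api": "apply_moves", "payload": {"targets": [[0,-0.1,0.1,0.8,0,0,0],[0,-0.1,0.1,1.4,0,0,0],[0,-0.1,0.1,1.5,0,0,0],[0,-0.1,0.1,1.5,0,0,0],[0,-0.1,0.1,1.5,0,0,0]]}}

```text
clock: 11.28
eef_pos: [0.6099, 0.2119, 0.2344]
orientation: [-3.126, 0.099, -0.035]
force: [-8.7, 1.9, 28.0]
opening: -0.0001
```

```bash
cat > chk.py <<'E'
from h import *
import sys
n=sys.argv[1]
snap('top','t_%s.png'%n); snap('scene','s_%s.png'%n)
t=gc('top')
im=cv2.imread('pics/t_%s.png'%n);hsv=cv2.cvtColor(im,cv2.COLOR_BGR2HSV)
y=cv2.inRange(hsv,(22,140,140),(35,255,255)); k,l,s,c=cv2.connectedComponentsWithStats(y)
for i in range(1,k):
    if s[i,4]>60 and 415<c[i][0]<445: print('yellow',s[i],c[i])
cv2.imwrite('pics/t_%sc.png'%n,cv2.resize(im[170:320,260:460],None,fx=4,fy=4,interpolation=cv2.INTER_CUBIC))
a=cv2.imread('pics/s_%s.png'%n)[320:480,150:350];cv2.imwrite('pics/s_%sc.png'%n,cv2.resize(a,None,fx=4,fy=3.7,interpolation=cv2.INTER_CUBIC))
plan((.608,.208,.2330),-3.7)
E
python3 chk.py 2
```

```text
yellow [425 233  14  20 239] [431.52719665 242.48953975]
clock 11.38 pos [0.6099 0.2119 0.2344] F [-8.   1.2 27.1] op 0.0
shift cm [-0.17  0.4   0.13] turn [-0.014 -0.022  0.001]
```

View pics/t_2c.png

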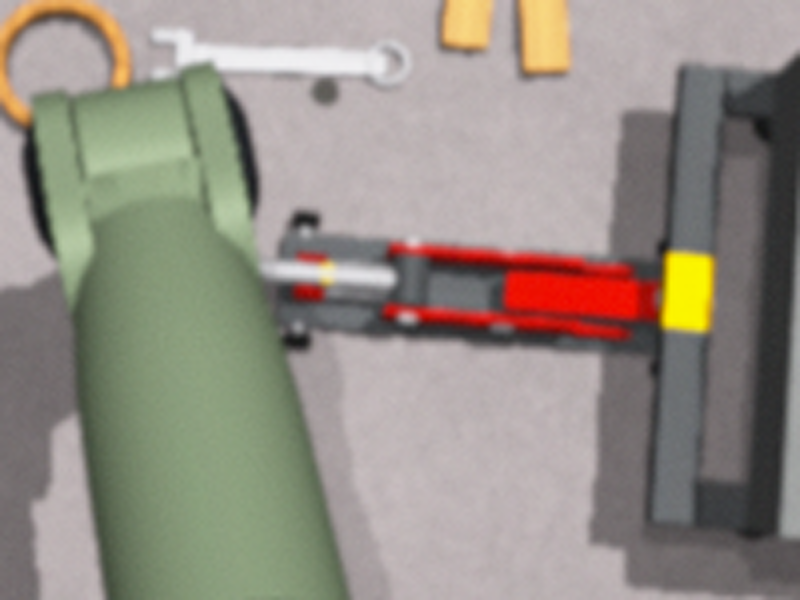

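View pics/s_2c.png

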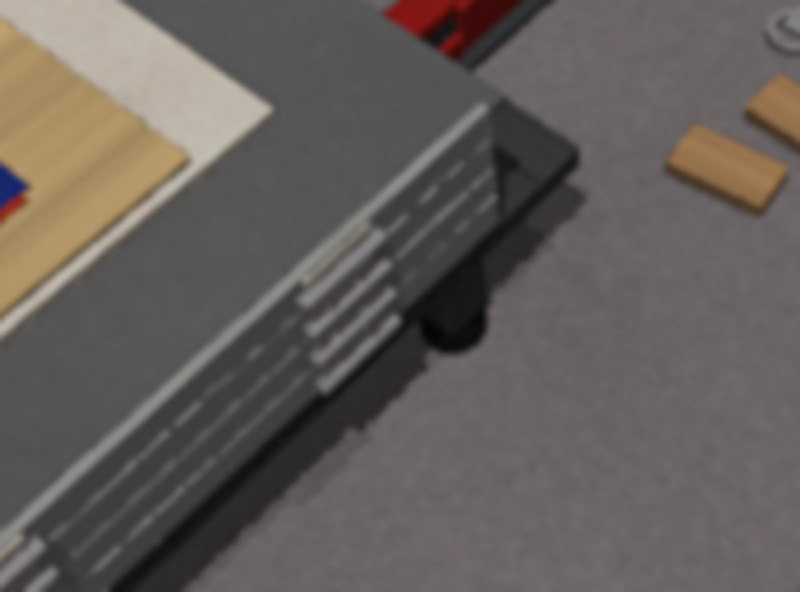

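```bash
cat > tilt.py <<'E'
from h import *
import sys
from scipy.optimize import least_squares
s=gc('scene')
o=np.array([.594,-.137,0]);ax=np.array([.998,-.0645,0]);ay=np.array([.0645,.998,0]);az=np.array([0,0,1.])
A=np.stack([ax,ay,az],1)
def tow(p): return o+A@np.array(p)
def isect(uv,axis,val):
    e,d=ray(s,uv); e=A.T@(e-o);d=A.T@d; return e+d*(val-e[axis])/d[axis]
def tilt(p,a):
    q=np.array(p)-[0,-.42,0]; c,sn=np.cos(a),np.sin(a); return np.array([p[0],-.42+c*q[1]-sn*q[2],sn*q[1]+c*q[2]])
def run(f0,f1):
    a=cv2.imread('pics/'+f0,0);b=cv2.imread('pics/'+f1,0)
    m=np.zeros_like(a);r=[]
    poly=np.array([proj(s,tow(p)) for p in [(.162,-.06,.2),(.162,-.06,.1),(.162,-.36,.1),(.162,-.36,.2)]]).astype(np.int32)
    cv2.fillPoly(m,[poly],255)
    m2=np.zeros_like(a);poly2=np.array([proj(s,tow(p)) for p in [(.13,-.07,.227),(.13,-.43,.227),(-.13,-.43,.227),(-.13,-.07,.227)]]).astype(np.int32);cv2.fillPoly(m2,[poly2],255); m2[m>0]=0
    out=[]
    for mm,axis,val in [(m,0,.162),(m2,2,.227)]:
        p=cv2.goodFeaturesToTrack(a,60,.02,5,mask=mm)
        q,st,er=cv2.calcOpticalFlowPyrLK(a,b,p,None,winSize=(15,15)); 
        back,st2,_=cv2.calcOpticalFlowPyrLK(b,a,q,None,winSize=(15,15))
        ok=(st.ravel()>0)&(np.linalg.norm((back-p).reshape(-1,2),axis=1)<.3)
        p=p.reshape(-1,2)[ok];q=q.reshape(-1,2)[ok]
        X=[isect(u,axis,val) for u in p]
        fn=lambda t:(np.array([proj(s,tow(tilt(x,t[0]))) for x in X])-q).ravel()
        rr=least_squares(fn,[0.01],loss='soft_l1',f_scale=.3,x_scale=.01)
        print(f1,'axis',axis,'n',len(p),'flow',np.median(q-p,axis=0).round(2),'foot mm',round(1000*.35*np.sin(rr.x[0]),2),'lift mm',round(420*np.sin(rr.x[0]),2),'rms',round(np.sqrt(np.mean(fn(rr.x)**2)),2))
for f in sys.argv[2:]: run(sys.argv[1],f)
E
python3 tilt.py scene0.png s3.png s5.png s7.png s_2.png
```

```text
s3.png axis 0 n 51 flow [0.11 0.04] foot mm -0.26 lift mm -0.31 rms 0.21
s3.png axis 2 n 29 flow [ 0.01 -0.03] foot mm -0.26 lift mm -0.31 rms 0.54
s5.png axis 0 n 53 flow [0.06 0.01] foot mm -0.11 lift mm -0.13 rms 0.11
s5.png axis 2 n 47 flow [-0.01  0.06] foot mm -0.1 lift mm -0.12 rms 0.53
s7.png axis 0 n 53 flow [0.06 0.02] foot mm -0.13 lift mm -0.15 rms 0.13
s7.png axis 2 n 45 flow [0.01 0.04] foot mm -0.05 lift mm -0.06 rms 0.55
s_2.png axis 0 n 28 flow [-0.21 -0.17] foot mm 1.38 lift mm 1.65 rms 0.81
s_2.png axis 2 n 34 flow [-0.7   0.38] foot mm 1.82 lift mm 2.18 rms 5.25
```

```bash
sed -i 's/(15,15)/(41,41)/g; s/<.3)/<.5)/' tilt.py; python3 tilt.py s5.png s7.png s_2.png
```

```text
s7.png axis 0 n 59 flow [0.01 0.03] foot mm -0.07 lift mm -0.08 rms 0.02
s7.png axis 2 n 60 flow [0.01 0.  ] foot mm -0.1 lift mm -0.12 rms 0.03
s_2.png axis 0 n 59 flow [-0.25 -0.25] foot mm 1.0 lift mm 1.2 rms 0.52
s_2.png axis 2 n 58 flow [-0.83  0.33] foot mm 2.18 lift mm 2.62 rms 0.82
```

Request:
{"api": "apply_moves", "payload": {"targets": [[0,0,0.5,-3,0,0,0],[0,-0.1,1.5,-7,-0.01,-0.02,0],[0,-0.2,3.0,-11,-0.01,-0.02,0],[0,-0.2,3.1,-11.6,-0.01,-0.02,0],[0,-0.2,3.1,-11.6,-0.01,-0.02,0]]}}

```text
clock: 11.8
eef_pos: [0.6045, 0.1791, 0.3534]
orientation: [-3.134, 0.101, -0.013]
force: [0.4, 0.8, -1.0]
opening: -0.0002
```

Request:
{"api": "apply_moves", "payload": {"targets": [[0,0,0,0,0,0,0],[0,0,0,0,0,0,0],[0,0,0,0,0,0,0],[0,0,0,0,0,0,0],[0,0,0,0.5,0,0,0]]}}

```text
clock: 12.22
eef_pos: [0.6046, 0.1795, 0.3477]
orientation: [-3.135, 0.1, -0.012]
force: [0.5, -0.7, 0.1]
opening: -0.0005
```

```bash
python3 chk.py 2u; python3 tilt.py s5.png s_2u.png; python3 - <<'E'
from h import *
snap('wrist','w11.png')
E
```

```text
yellow [425 233  13  20 240] [431.04583333 242.7       ]
clock 12.32 pos [0.6041 0.1792 0.3466] F [ 0.2 -1.  -0.6] op -0.0001
shift cm [ 0.14 -2.84 11.38] turn [-0.005 -0.006  0.001]
s_2u.png axis 0 n 59 flow [-0.01  0.03] foot mm 0.04 lift mm 0.05 rms 0.02
s_2u.png axis 2 n 60 flow [-0.01 -0.  ] foot mm -0.07 lift mm -0.08 rms 0.03
```

View pics/w11.png

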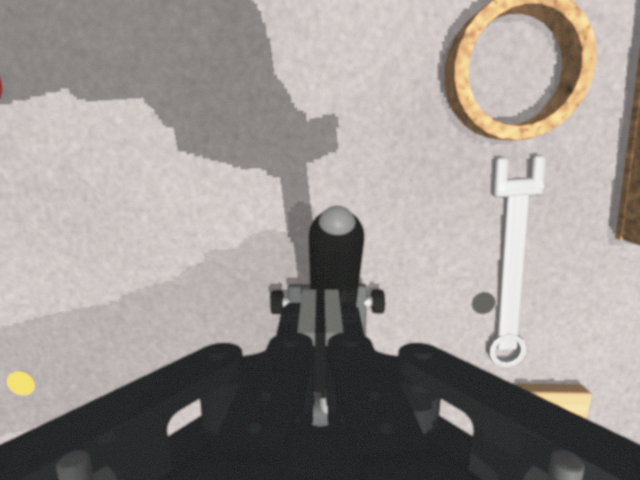

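Request:
{"api": "apply_moves", "payload": {"targets": [[0,0.4,0,1.3,0,0,0],[0,0.4,-1.2,3.6,0,0,0],[0,0.4,-2.0,5.9,0,0,0],[0,0.4,-2.4,8.3,0,0,0],[0,0.4,-2.6,10.3,0,0,0]]}}

```text
clock: 12.78
eef_pos: [0.6124, 0.209, 0.2468]
orientation: [-3.123, 0.096, -0.021]
force: [-2.9, 12.0, 19.4]
opening: 0.0
```

Request:
{"api": "apply_moves", "payload": {"targets": [[0,0,0,0.7,0,0,0],[0,0,0,1.3,0,0,0],[0,0,0,1.4,0,0,0],[0,0,0,1.4,0,0,0],[0,0,0,1.4,0,0,0]]}}

```text
clock: 13.2
eef_pos: [0.6125, 0.2102, 0.2352]
orientation: [-3.12, 0.094, -0.023]
force: [-7.7, 0.8, 21.0]
opening: -0.0
```

```bash
python3 chk.py 3; python3 tilt.py s5.png s_3.png
```

```text
yellow [426 233  14  20 247] [432.62753036 242.30364372]
clock 13.3 pos [0.6125 0.2102 0.2352] F [-7.4  1.5 21.5] op -0.0002
shift cm [-0.44  0.25  0.21] turn [-0.02  -0.014  0.004]
s_3.png axis 0 n 58 flow [-1.33 -0.47] foot mm 5.47 lift mm 6.56 rms 1.48
s_3.png axis 2 n 57 flow [-2.65  1.  ] foot mm 6.93 lift mm 8.32 rms 0.45
```

View pics/t_3c.png

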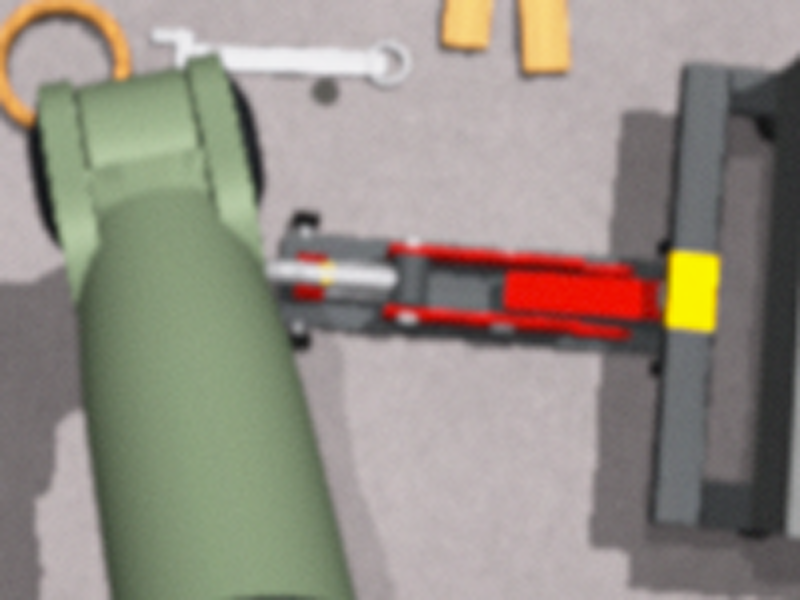

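View pics/s_3.png

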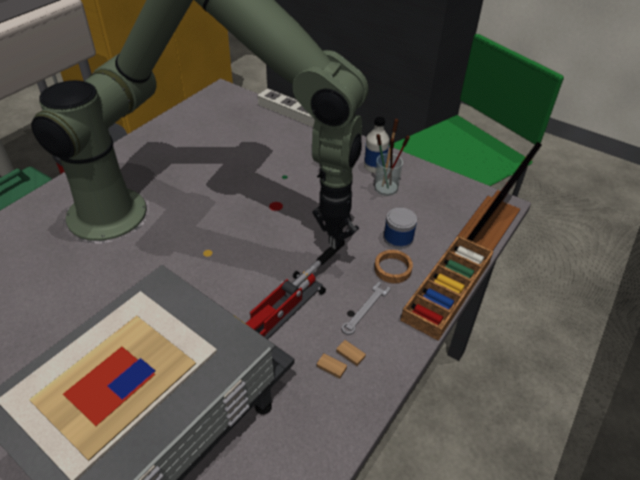

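Request:
{"api": "apply_moves", "payload": {"targets": [[0,-0.1,0.1,0.2,0,0,0],[0,-0.2,0.1,0.4,0,0,0],[0,-0.2,0.1,0.4,0,0,0],[0,-0.2,0.1,0.4,0,0,0],[0,-0.2,0.1,0.4,0,0,0]]}}

```text
clock: 13.72
eef_pos: [0.6116, 0.21, 0.2348]
orientation: [-3.118, 0.093, -0.03]
force: [-5.5, -0.5, 24.7]
opening: -0.0001
```

```bash
python3 chk.py 3b; python3 tilt.py s5.png s_3b.png
```

```text
yellow [426 233  14  20 246] [432.65447154 242.29268293]
clock 13.82 pos [0.6116 0.2099 0.2348] F [-5.6 -0.3 23.5] op 0.0002
shift cm [-0.35  0.22  0.17] turn [-0.022 -0.019  0.005]
s_3b.png axis 0 n 57 flow [-1.31 -0.49] foot mm 5.59 lift mm 6.71 rms 1.53
s_3b.png axis 2 n 58 flow [-2.66  0.87] foot mm 6.95 lift mm 8.33 rms 0.64
```

```bash
cat > tilt2.py <<'E'
from h import *
import sys
from scipy.optimize import least_squares
o=np.array([.594,-.137,0]);A=np.array([[.998,.0645,0],[-.0645,.998,0],[0,0,1.]])
tow=lambda p:o+A@np.array(p)
def tilt(p,a):
    q=np.array(p)-[0,-.42,0]; c,sn=np.cos(a),np.sin(a); return np.array([p[0],-.42+c*q[1]-sn*q[2],sn*q[1]+c*q[2]])
def run(cam,f0,f1,win,quiet=False):
    s=gc(cam);a=cv2.imread('pics/'+f0,0);b=cv2.imread('pics/'+f1,0);P=[];Q=[];X=[]
    regs=[(2,.227,[(.12,-.08,.227),(.12,-.43,.227),(-.12,-.43,.227),(-.12,-.08,.227)])]
    if cam=='scene': regs.append((0,.162,[(.162,-.06,.2),(.162,-.06,.11),(.162,-.30,.11),(.162,-.30,.2)]))
    else: regs.append((2,.092,[(-.13,-.02,.092),(.13,-.02,.092),(.13,.02,.092),(-.13,.02,.092)]))
    for axis,val,pl in regs:
        m=np.zeros_like(a);cv2.fillPoly(m,[np.array([proj(s,tow(p)) for p in pl]).astype(np.int32)],255)
        p=cv2.goodFeaturesToTrack(a,60,.05,6,mask=m)
        if p is None: continue
        q,st,_=cv2.calcOpticalFlowPyrLK(a,b,p,None,winSize=(win,win));bk,_,_=cv2.calcOpticalFlowPyrLK(b,a,q,None,winSize=(win,win))
        ok=(st.ravel()>0)&(np.linalg.norm((bk-p).reshape(-1,2),axis=1)<.2)
        p=p.reshape(-1,2)[ok];q=q.reshape(-1,2)[ok]
        x=[]
        for u in p:
            e,d=ray(s,u);e=A.T@(e-o);d=A.T@d;x.append(e+d*(val-e[axis])/d[axis])
        fn=lambda t:(np.array([proj(s,tow(tilt(k,t[0]))) for k in x])-q).ravel()
        r=least_squares(fn,[0.02],loss='soft_l1',f_scale=.2,x_scale=.01)
        v=fn(r.x).reshape(-1,2);print(cam,f1,'win',win,'plane',axis,val,'n',len(p),'flow',np.median(q-p,axis=0).round(2),'foot mm',round(350*np.sin(r.x[0]),2),'medres',np.median(np.abs(v),axis=0).round(2))
n0t,n0s,n=sys.argv[1:4]
for w in (21,31): run('top',n0t,'t_%s.png'%n,w); run('scene',n0s,'s_%s.png'%n,w)
E
python3 tilt2.py t5.png s5.png 3b;python3 tilt2.py t5.png s5.png 2u
```

```text
top t_3b.png win 21 plane 2 0.227 n 15 flow [ 2.67 -0.04] foot mm 7.42 medres [0.12 0.13]
top t_3b.png win 21 plane 2 0.092 n 9 flow [ 1.6  -0.05] foot mm 7.83 medres [0.19 0.23]
scene s_3b.png win 21 plane 2 0.227 n 17 flow [-2.73  1.06] foot mm 7.12 medres [0.11 0.13]
scene s_3b.png win 21 plane 0 0.162 n 25 flow [-1.3  -0.63] foot mm 6.04 medres [0.17 0.34]
top t_3b.png win 31 plane 2 0.227 n 16 flow [2.64 0.03] foot mm 7.22 medres [0.11 0.06]
top t_3b.png win 31 plane 2 0.092 n 9 flow [ 1.5  -0.07] foot mm 7.36 medres [0.05 0.2 ]
scene s_3b.png win 31 plane 2 0.227 n 16 flow [-2.69  0.79] foot mm 7.03 medres [0.09 0.1 ]
scene s_3b.png win 31 plane 0 0.162 n 31 flow [-1.36 -0.67] foot mm 5.68 medres [0.32 0.38]
top t_2u.png win 21 plane 2 0.227 n 20 flow [0.08 0.  ] foot mm 0.18 medres [0.03 0.05]
top t_2u.png win 21 plane 2 0.092 n 9 flow [0.04 0.04] foot mm 0.21 medres [0.02 0.06]
scene s_2u.png win 21 plane 2 0.227 n 19 flow [-0.02  0.02] foot mm -0.04 medres [0.02 0.02]
scene s_2u.png win 21 plane 0 0.162 n 37 flow [-0.02  0.04] foot mm 0.09 medres [0.03 0.03]
top t_2u.png win 31 plane 2 0.227 n 21 flow [0.07 0.  ] foot mm 0.18 medres [0.02 0.04]
top t_2u.png win 31 plane 2 0.092 n 9 flow [0.08 0.04] foot mm 0.21 medres [0.03 0.05]
scene s_2u.png win 31 plane 2 0.227 n 19 flow [-0.01  0.01] foot mm -0.04 medres [0.02 0.01]
scene s_2u.png win 31 plane 0 0.162 n 37 flow [-0.02  0.05] foot mm 0.08 medres [0.02 0.03]
```

Request:
{"api": "apply_moves", "payload": {"targets": [[0,0,0.5,-3,0,0,0],[0,-0.1,1.5,-7,-0.02,-0.02,0],[0,-0.3,2.9,-11,-0.02,-0.02,0],[0,-0.4,2.9,-11.6,-0.02,-0.02,0],[0,-0.4,2.9,-11.6,-0.02,-0.02,0]]}}

```text
clock: 14.23
eef_pos: [0.6049, 0.1784, 0.3531]
orientation: [-3.136, 0.096, -0.008]
force: [0.3, -0.2, -0.6]
opening: 0.0001
```

Request:
{"api": "apply_moves", "payload": {"targets": [[0,0,0,0,0,0,0],[0,0,0,0,0,0,0],[0,0,0,0,0,0,0],[0,0,0,0,0,0,0],[0,0,0,0.5,0,0,0]]}}

```text
clock: 14.65
eef_pos: [0.605, 0.1787, 0.3474]
orientation: [-3.136, 0.095, -0.008]
force: [0.2, -0.5, -0.5]
opening: -0.0004
```

```bash
python3 chk.py 3u; python3 tilt2.py t5.png s5.png 3u; python3 - <<'E'
from h import *
snap('wrist','w12.png')
E
```

```text
yellow [426 233  13  20 244] [432.11065574 242.45081967]
clock 14.75 pos [0.6044 0.1785 0.3463] F [-0.5  0.2  0.2] op -0.0003
shift cm [ 0.15 -2.93 11.34] turn [-0.003 -0.003  0.004]
top t_3u.png win 21 plane 2 0.227 n 17 flow [1.91 0.01] foot mm 5.14 medres [0.07 0.16]
top t_3u.png win 21 plane 2 0.092 n 9 flow [ 1.11 -0.04] foot mm 5.61 medres [0.1  0.15]
scene s_3u.png win 21 plane 2 0.227 n 18 flow [-1.89  0.72] foot mm 4.96 medres [0.08 0.08]
scene s_3u.png win 21 plane 0 0.162 n 30 flow [-0.58 -1.  ] foot mm 0.58 medres [1.07 0.95]
top t_3u.png win 31 plane 2 0.227 n 20 flow [ 1.87 -0.02] foot mm 5.01 medres [0.06 0.05]
top t_3u.png win 31 plane 2 0.092 n 9 flow [ 1.1  -0.07] foot mm 5.33 medres [0.06 0.14]
scene s_3u.png win 31 plane 2 0.227 n 18 flow [-1.89  0.71] foot mm 4.91 medres [0.07 0.04]
scene s_3u.png win 31 plane 0 0.162 n 36 flow [-0.73 -0.7 ] foot mm 2.99 medres [0.34 0.54]
```

View pics/w12.png

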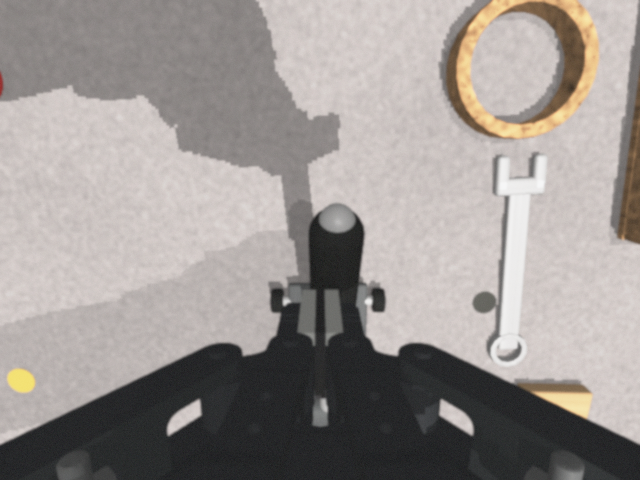

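Request:
{"api": "apply_moves", "payload": {"targets": [[0,0.4,0,1.3,0,0,0],[0,0.4,-1.2,3.6,0,0,0],[0,0.4,-2.0,5.9,0,0,0],[0,0.4,-2.3,7.5,0,0,0],[0,0.4,-2.3,7.5,0,0,0]]}}

```text
clock: 15.22
eef_pos: [0.6115, 0.2035, 0.2714]
orientation: [-3.132, 0.092, -0.011]
force: [0.8, 4.3, 9.9]
opening: -0.0002
```

```bash
python3 chk.py 4; python3 tilt2.py t5.png s5.png 4
```

```text
yellow [427 233  13  20 243] [432.98765432 242.19753086]
clock 15.32 pos [0.6115 0.203  0.2727] F [0.3 4.3 8.6] op 0.0
shift cm [-0.41 -0.45  3.97] turn [-0.008 -0.007  0.005]
top t_4.png win 21 plane 2 0.227 n 14 flow [3.3  0.12] foot mm 9.18 medres [0.14 0.11]
top t_4.png win 21 plane 2 0.092 n 9 flow [ 2.02 -0.15] foot mm 9.95 medres [0.22 0.21]
scene s_4.png win 21 plane 2 0.227 n 16 flow [-3.44  1.07] foot mm 8.95 medres [0.12 0.15]
scene s_4.png win 21 plane 0 0.162 n 24 flow [-2.16 -0.29] foot mm 9.62 medres [0.35 0.34]
top t_4.png win 31 plane 2 0.227 n 14 flow [3.31 0.06] foot mm 9.1 medres [0.12 0.03]
top t_4.png win 31 plane 2 0.092 n 9 flow [ 1.89 -0.19] foot mm 9.25 medres [0.06 0.19]
scene s_4.png win 31 plane 2 0.227 n 16 flow [-3.46  1.03] foot mm 9.02 medres [0.08 0.11]
scene s_4.png win 31 plane 0 0.162 n 28 flow [-2.1  -0.19] foot mm 9.43 medres [0.37 0.35]
```

Request:
{"api": "apply_moves", "payload": {"targets": [[0,0,0,0.4,0,0,0],[0,0,0,0.5,0,0,0],[0,0,0,0.5,0,0,0],[0,0,0.5,-3,0,0,0],[0,-0.2,1.5,-7,0,0,0]]}}

```text
clock: 15.73
eef_pos: [0.6071, 0.1879, 0.3394]
orientation: [-3.134, 0.091, -0.001]
force: [0.2, -0.2, 0.3]
opening: 0.0001
```

```bash
python3 - <<'E'
from h import *
plan((.6085,.1785,.3465),-3.7)
E
```

```text
clock 15.73 pos [0.6071 0.1879 0.3394] F [ 0.2 -0.2  0.3] op 0.0001
shift cm [ 0.19  0.93 -0.72] turn [-0.006 -0.001  0.007]
```

Request:
{"api": "apply_moves", "payload": {"targets": [[0,0.2,0.9,-0.9,0,0,0],[0,0.2,0.9,-0.9,0,0,0],[0,0.2,0.9,-0.9,0,0,0],[0,0.2,0.9,-0.9,0,0,0],[0,0.2,0.9,-0.7,0,0,0]]}}

```text
clock: 16.15
eef_pos: [0.6081, 0.1791, 0.3443]
orientation: [-3.134, 0.09, 0.003]
force: [0.4, -0.6, -0.1]
opening: 0.0
```

Request:
{"api": "apply_moves", "payload": {"targets": [[0,0,0,0,0,0,0],[0,0,0,0,0,0,0],[0,0,0,0,0,0,0],[0,0,0,0,0,0,0],[0,0,0,0,0,0,0]]}}

```text
clock: 16.57
eef_pos: [0.6081, 0.1792, 0.3442]
orientation: [-3.134, 0.09, 0.003]
force: [-0.2, 0.8, -0.2]
opening: -0.0001
```

```bash
python3 chk.py 4u; python3 tilt2.py t5.png s5.png 4u; python3 - <<'E'
from h import *
snap('wrist','w13.png')
E
```

```text
yellow [426 233  14  20 247] [432.62753036 242.30364372]
clock 16.67 pos [0.6081 0.1791 0.3444] F [-0.4  0.1  0.6] op -0.0
shift cm [-0.16 -2.82 11.16] turn [-0.006  0.002  0.007]
top t_4u.png win 21 plane 2 0.227 n 16 flow [ 2.68 -0.07] foot mm 7.5 medres [0.14 0.18]
top t_4u.png win 21 plane 2 0.092 n 9 flow [ 1.61 -0.08] foot mm 7.81 medres [0.18 0.21]
scene s_4u.png win 21 plane 2 0.227 n 17 flow [-2.71  1.09] foot mm 7.08 medres [0.08 0.13]
scene s_4u.png win 21 plane 0 0.162 n 30 flow [-1.25 -0.78] foot mm 5.57 medres [0.34 0.34]
top t_4u.png win 31 plane 2 0.227 n 16 flow [2.65 0.01] foot mm 7.22 medres [0.12 0.04]
top t_4u.png win 31 plane 2 0.092 n 9 flow [ 1.49 -0.1 ] foot mm 7.33 medres [0.06 0.16]
scene s_4u.png win 31 plane 2 0.227 n 16 flow [-2.67  0.79] foot mm 6.99 medres [0.08 0.1 ]
scene s_4u.png win 31 plane 0 0.162 n 32 flow [-1.29 -0.7 ] foot mm 5.34 medres [0.36 0.38]
```

View pics/w13.png

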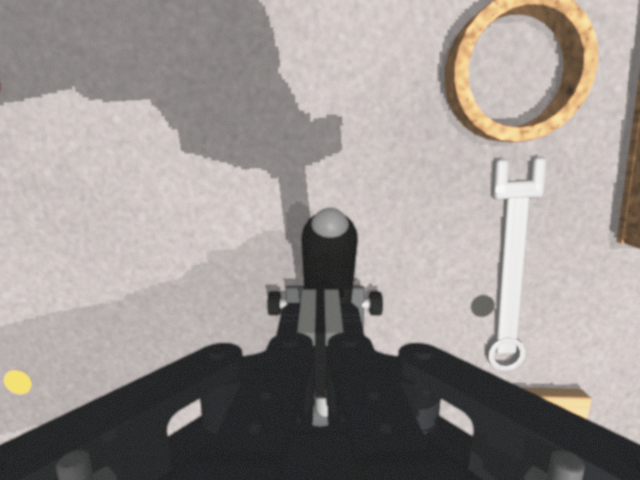

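View pics/t_4uc.png

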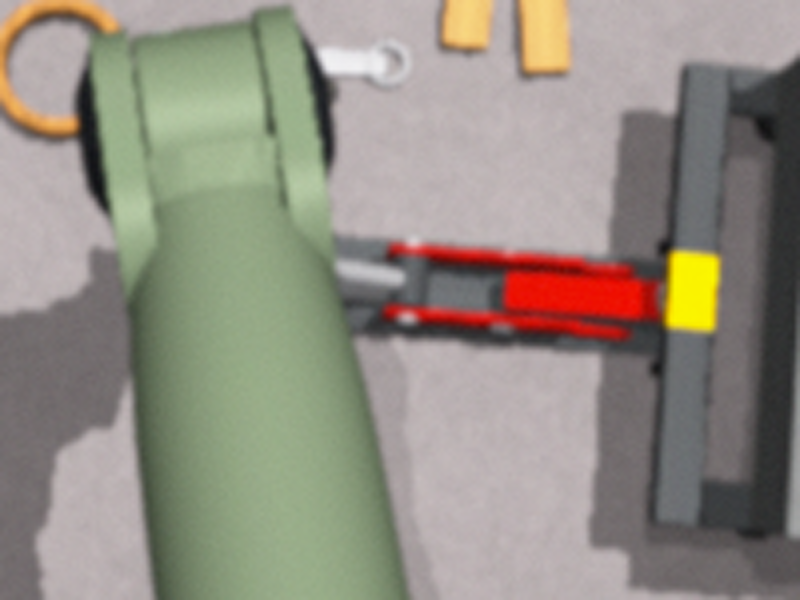

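Request:
{"api": "apply_moves", "payload": {"targets": [[0,0.2,0,1.1,0,0,0],[0,0.2,-1.2,3.4,0,0,0],[0,0.2,-2.0,5.7,0,0,0],[0,0.2,-2.4,8.1,0,0,0],[0,0.2,-2.6,10.1,0,0,0]]}}

```text
clock: 17.13
eef_pos: [0.6135, 0.209, 0.2467]
orientation: [-3.124, 0.086, -0.01]
force: [-1.6, 11.1, 20.5]
opening: -0.0
```

Request:
{"api": "apply_moves", "payload": {"targets": [[0,-0.1,0,0.7,0,0,0],[0,-0.2,0.1,1.3,0,0,0],[0,-0.2,0.1,1.5,0,0,0],[0,-0.2,0.1,1.6,0,0,0],[0,-0.2,0.1,1.6,0,0,0]]}}

```text
clock: 17.55
eef_pos: [0.6127, 0.2096, 0.2348]
orientation: [-3.119, 0.084, -0.019]
force: [-5.9, 1.9, 24.6]
opening: -0.0001
```

```bash
python3 chk.py 5; python3 tilt2.py t5.png s5.png 5
```

```text
yellow [428 232  14  21 256] [434.27734375 242.02734375]
clock 17.65 pos [0.6127 0.2096 0.2349] F [-5.6  1.4 22.6] op -0.0003
shift cm [-0.47  0.19  0.18] turn [-0.022 -0.011  0.01 ]
top t_5.png win 21 plane 2 0.227 n 14 flow [5.31 0.12] foot mm 14.52 medres [0.19 0.06]
top t_5.png win 21 plane 2 0.092 n 7 flow [ 3.33 -0.28] foot mm 16.03 medres [0.26 0.26]
scene s_5.png win 21 plane 2 0.227 n 16 flow [-5.48  1.66] foot mm 14.24 medres [0.1  0.14]
scene s_5.png win 21 plane 0 0.162 n 24 flow [-3.16 -0.5 ] foot mm 13.76 medres [0.38 0.54]
top t_5.png win 31 plane 2 0.227 n 14 flow [5.37 0.02] foot mm 14.41 medres [0.11 0.04]
top t_5.png win 31 plane 2 0.092 n 8 flow [ 3.02 -0.47] foot mm 14.8 medres [0.06 0.28]
scene s_5.png win 31 plane 2 0.227 n 16 flow [-5.46  1.66] foot mm 14.2 medres [0.11 0.13]
scene s_5.png win 31 plane 0 0.162 n 31 flow [-3.36 -0.04] foot mm 13.91 medres [0.36 0.57]
```

View pics/t_5c.png

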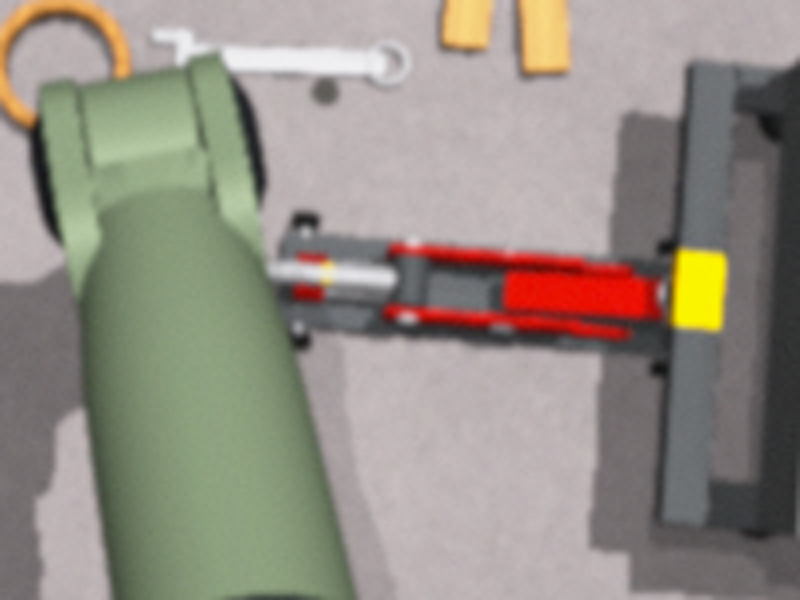

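View pics/s_5.png

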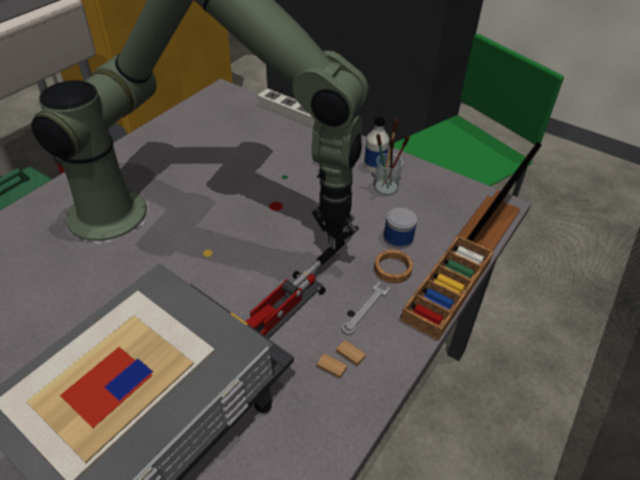

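Request:
{"api": "apply_moves", "payload": {"targets": [[0,-0.2,0.1,0.4,0,0,0],[0,-0.2,0.1,0.5,0,0,0],[0,-0.2,0.1,0.5,0,0,0],[0,-0.2,0.1,0.5,0,0,0],[0,-0.2,0.1,0.5,0,0,0]]}}

```text
clock: 18.07
eef_pos: [0.6118, 0.2094, 0.2345]
orientation: [-3.117, 0.084, -0.027]
force: [-6.8, -2.0, 28.7]
opening: 0.0001
```

```bash
python3 chk.py 6; python3 tilt2.py t5.png s5.png 6 | grep 0.227; python3 -c "
from h import *
snap('wrist','w14.png')"
```

```text
yellow [428 232  14  21 254] [434.27952756 241.95669291]
clock 18.17 pos [0.6118 0.2094 0.2344] F [-7.  -1.2 27.9] op -0.0002
shift cm [-0.37  0.16  0.13] turn [-0.024 -0.017  0.011]
top t_6.png win 21 plane 2 0.227 n 13 flow [5.28 0.11] foot mm 14.56 medres [0.22 0.03]
scene s_6.png win 21 plane 2 0.227 n 16 flow [-5.5   1.67] foot mm 14.28 medres [0.11 0.14]
top t_6.png win 31 plane 2 0.227 n 15 flow [ 5.37 -0.04] foot mm 14.46 medres [0.09 0.04]
scene s_6.png win 31 plane 2 0.227 n 16 flow [-5.47  1.67] foot mm 14.24 medres [0.1  0.14]
```

View pics/w14.png

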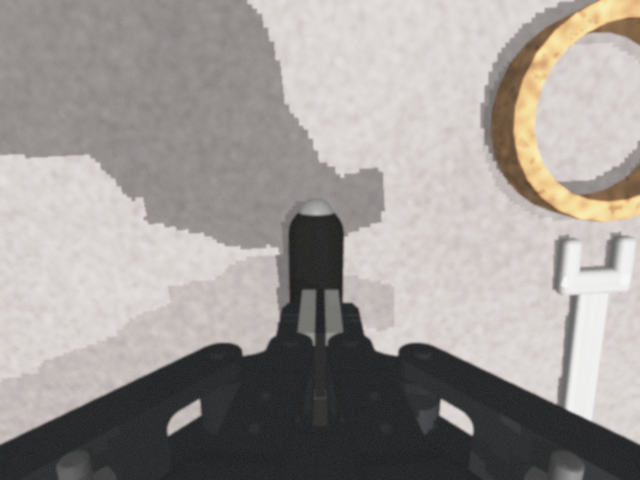

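The lift didn't change when I pressed harder, so the handle is on its stop. The fingers sit centred on the grip. I'm handing in now.

```bash
python3 -c "
from h import *
print(sign_off())"
```

```text
the job is handed in; nothing more can be done
None
```

The chest is lifted at that end with its feet about 14.4 mm off the table, and the arm is still holding the handle pressed down on its stop. I handed in at about 18 s on the clock, and `sign_off` reported no verdict.

- **Placing:** I gripped the jack by its cheeks, carried it just off the table and set its saddle under the yellow band, in line with the chest. In the last top view it had not moved and stood centred on the band.
- **Pumping:** I pressed the handle with closed fingers. There was one brief part-press while I centred the fingers, then three full strokes, one partial stroke to trim the height, and a final full stroke.
- **Foot clearance:** In the last pictures, the paper on top of the chest, tracked in the top and scene cameras, gave 14.2 to 14.6 mm.
- **Handle:** It is held down with about 28 N. Pressing harder moved it only about 0.4 mm and left the lift unchanged, so I take it to be on its stop.
- **Disagreements:** With the feet at this height, tracking the drawer fronts gave 13.8 to 13.9 mm, with larger errors. The rail gave 14.8 to 16.0 mm. I trusted the paper readings because both cameras agreed.
- **Other objects:** The other things that show in the last pictures looked unmoved; I did not measure them one by one.

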